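# Line up the dummy load in the fence corner

## Robot

A 6-joint arm with a two-finger parallel gripper is mounted at the origin on the work surface. World frame = base frame: x ahead of the robot, y to its left, z up, the work surface at z = 0. Lengths are in m, angles in rad, forces in N, time in s.
With the tool pointing down it reaches from about 0.375 to 0.825 m from the base axis. Payload 5.5 kg.
Tool frame: the origin (TCP) lies between the finger pads; the fingertips stand 25 mm ahead of it and the grasp point (between the pads) lies 6 mm ahead of it (robot.finger_overhang is the distance from the TCP to the fingertips, in m); z points along the fingers, y is the line along which they close (so a half turn about z gives the same grasp; the last joint's range is limited). The gripper opens to 85 mm and grips with 20 to 120 N. Pads are 22 mm wide; open, the fingers measure 114 mm over their backs; the gripper's body (76 mm by 85 mm) begins 54 mm behind the grasp point. The pads swing forward as they close: fully open they stand 13 mm farther back than shut.
Start: joints at [-1.102, 0.314, -0.047, 1.21, 0, 1.571], TCP at [0.271, -0.535, 0.256] pointing down, gripper open.
Joint ranges: [-2.67, 2.67], [-0.69, 1.73], [-1.03, 1.25], [-2.08, 2.16], [-1.42, 1.45], [-3.14, 3.14]. Speed limits (rad/s): [2.39, 2.39, 3.01, 3.14, 3.14, 3.14].

## Interface

Orientations are given as a unit quaternion [x, y, z, w].
In Python, from plant import robot gives the robot as it stands.
- The arm moves only by the tool drive_tool, never from a script. Its argument "motion" is a list of rows, each a list of 3 entries, a list of its own where there are three numbers: the shift along the tool's x, y, z in m, then the turn about the tool's z in rad, then the finger opening in m, from 0 to 0.0854. A call has exactly 5 rows; each row is the pose to reach, as a shift and turn from the pose commanded when the call began, along the tool's axes at that moment; what a row does not reach only later rows make up. A row lasts 1/10 s, in which the tool goes at most 50 mm and 8.59 degrees, less where a joint would pass 70% of its speed; a pose out of reach is approached as far as the arm can. A call with a gripper value outside its range is refused whole. The fingers move at their own pace and stop on an object; the grip force is fixed at half the most. Time passes only in rows, so rows that repeat a pose let the fingers close, or fill a call up. It gives the time, the measured TCP pose, the force, the opening and the grip force at its end, in the units of the state.
- robot.sense(): the state, without advancing time (a new reading comes with each control period).
- robot.get_image(name): name is "side" or "top"; returns the picture (420x560x3 uint8, red, green, blue); there is no depth.
- robot.camera_model(name): a dict with "intrinsics" (3x3 intrinsics, pixels), "dist_coeffs" ([k1, k2, p1, p2, k3] as OpenCV has them; the pictures are not rectified), "world_from_camera" (4x4, takes a point from camera to world coordinates). Camera axes: x right, y down, z forward; pixel columns grow to the right and rows downward; lengths in m; the calibration is good to about 2 mm. A picture is of the moment at which its call begins. camera_model takes no time and is no camera call.
- robot.hand_in(): hands the job in; it is judged then, once.
The state is a dict: "t": time; "joints": joint angles; "qd": joint speeds; "effort": joint torques, N m; "ee_pos": TCP position; "orientation": TCP orientation; "contact_force": force on the tool from outside, world axes, zero at the start; "torque": the same for the moment, N m; "width": finger opening in m; "grip_force": force on a finger pad.
Only numpy, scipy, OpenCV 4.12 (cv2) and the standard library are available. Lean on these libraries where they do the work, as an engineer would, in place of code of your own. Each camera call takes 0.05 s, during which the arm holds its last target. There are 200 camera calls.

## Task

Lift the lid with the black knob off the green tin and lay it flat, knob up, on the cork mat. Then push the steel SWR meter square and flush into the corner of the aluminium fence, its long side along the short fence arm, and set every red resistor bank from the tin beside it in one row, all standing on the bench with one short end flush and square against the long fence arm and the long sides tight against the neighbour, with no gaps. Close the emptied tin again with its lid, properly seated, and leave the other things on the bench where they are.

Things in the scene. Friction and masses are not known exactly. Their poses are not given: they have to be found in the camera images.
- fence: L-shaped aluminium fence fixed to the bench, 30 high, arms 15 thick. Origin: the inner corner at bench height. Long arm: inner face at its x = 0, runs 270 along -y. Short arm: inner face at its y = 0, runs 100 along -x. The row stands on the bench inside, at x < 0 and y < 0: meter in the corner, banks following along -y.
- tin: open green enamel tin fixed to the bench, outside 270 (x) by 118 (y) by 90 high, walls and floor 3 thick. Origin: centre of its underside, z up. Holds the banks on its floor.
- lid: loose green lid, 0.3 kg: plate 280 (x) by 130 (y) by 4, its underside 10 above the origin; below it a locating pad 250 by 100 by 10 that drops into the tin's mouth with 6 play; on top an oblong black knob 50 (x) by 22 (y), from 14 to 42 above the origin. Origin: centre of the pad's underside; seated it is 80 above the tin's origin. Half turns are alike.
- mat: cork mat glued to the bench, 290 (x) by 150 (y) by 3 thick, where the lid is laid. Origin: centre of its underside.
- meter: steel SWR meter block with a dial and two knobs' caps on top, 100 long (x) by 60 wide (y) by 55 high (caps to 59), 0.5 kg, standing on the bench. Origin: centre of its underside, z up. Half turns are alike for the job.
- bank1: red ceramic resistor bank, one of up to three alike (None if absent), 0.35 kg: block 90 (x) by 60 (y) by 40 high with a black grip bar on top, 60 (x) by 24 (y), from 40 to 68 above the underside. Starts upright in the tin, banks side by side along the tin's x, each bank's x along the tin's y. Half turns are alike. Origin: centre of the underside, z up.
- bank2: red ceramic resistor bank, one of up to three alike (None if absent), 0.35 kg: block 90 (x) by 60 (y) by 40 high with a black grip bar on top, 60 (x) by 24 (y), from 40 to 68 above the underside. Starts upright in the tin, banks side by side along the tin's x, each bank's x along the tin's y. Half turns are alike. Origin: centre of the underside, z up.
- bank3: red ceramic resistor bank, one of up to three alike (None if absent), 0.35 kg: block 90 (x) by 60 (y) by 40 high with a black grip bar on top, 60 (x) by 24 (y), from 40 to 68 above the underside. Starts upright in the tin, banks side by side along the tin's x, each bank's x along the tin's y. Half turns are alike. Origin: centre of the underside, z up.
- handheld: bystander: black handheld transceiver standing upright, 36 by 60 by 120 high. Origin: centre of its underside.
- antenna: bystander: black rubber duck antenna stub lying on the bench, 114 long, 16 thick. Origin: middle, on the bench.
- mug: bystander: blue mug, 80 across, 90 high. Origin: centre of its underside.
- screwdriver: bystander: screwdriver lying on the bench.
- jar: bystander: jar of screws, 60 across, 80 high. Origin: centre of its underside.
- battery: bystander: grey battery pack, 100 by 60 by 50 high. Origin: centre of its underside.
Things that resemble listed ones, but are neither listed nor needed, are in the scene too. Leave any orange or yellow look-alike of the meter alone.

How it is judged:
On the way:
1. the lid lies flat on the cork mat, released (horizontal distance between lid and mat below 0.06 m and height (world z) of lid below 0.008 m and angle between lid's own z axis and vertical below 0.06 rad and linear speed of lid below 0.02 m/s and contact force between lid and the fingers below 0.3 N), for 0.2 s.
At the end, for the whole second after the job is handed in: Meter in the fence corner and all banks beside it in one row on the bench: each within 3 mm of the long arm, gaps along the row (and at the short arm) averaging 3 mm or less, square within 2 degrees; lid seated on the tin, its pad in the mouth; all released and at rest (x of meter in the frame of fence between -0.053 and -0.04 m and height (world z) of each of meter, bank1, bank2, bank3 below 0.005 m and angle between each of meter, bank1, bank2, bank3's own z axis and vertical below 0.05 rad and angle between the x axis of each of meter, bank1, bank2, bank3 and the x axis of fence, either way round below 0.035 rad and y of meter in the frame of fence between -0.033 and -0.01 m and x of bank1 in the frame of fence between -0.048 and -0.035 m and (y of bank1 in the frame of fence between -0.096 and -0.07 m or (y of bank1 in the frame of fence between -0.159 and -0.13 m and (y of bank2 in the frame of fence between -0.096 and -0.07 m or y of bank3 in the frame of fence between -0.096 and -0.07 m)) or (y of bank1 in the frame of fence between -0.222 and -0.19 m and (y of bank2 in the frame of fence between -0.096 and -0.07 m or y of bank3 in the frame of fence between -0.096 and -0.07 m) and (y of bank2 in the frame of fence between -0.159 and -0.13 m or y of bank3 in the frame of fence between -0.159 and -0.13 m))) and x of bank2 in the frame of fence between -0.048 and -0.035 m and (y of bank2 in the frame of fence between -0.096 and -0.07 m or (y of bank2 in the frame of fence between -0.159 and -0.13 m and (y of bank1 in the frame of fence between -0.096 and -0.07 m or y of bank3 in the frame of fence between -0.096 and -0.07 m)) or (y of bank2 in the frame of fence between -0.222 and -0.19 m and (y of bank1 in the frame of fence between -0.096 and -0.07 m or y of bank3 in the frame of fence between -0.096 and -0.07 m) and (y of bank1 in the frame of fence between -0.159 and -0.13 m or y of bank3 in the frame of fence between -0.159 and -0.13 m))) and x of bank3 in the frame of fence between -0.048 and -0.035 m and (y of bank3 in the frame of fence between -0.096 and -0.07 m or (y of bank3 in the frame of fence between -0.159 and -0.13 m and (y of bank1 in the frame of fence between -0.096 and -0.07 m or y of bank2 in the frame of fence between -0.096 and -0.07 m)) or (y of bank3 in the frame of fence between -0.222 and -0.19 m and (y of bank1 in the frame of fence between -0.096 and -0.07 m or y of bank2 in the frame of fence between -0.096 and -0.07 m) and (y of bank1 in the frame of fence between -0.159 and -0.13 m or y of bank2 in the frame of fence between -0.159 and -0.13 m))) and linear speed of each of meter, bank1, bank2, bank3, lid below 0.02 m/s and x of lid in the frame of tin between -0.012 and 0.012 m and y of lid in the frame of tin between -0.012 and 0.012 m and z of lid in the frame of tin between 0.07 and 0.084 m and angle between lid's own z axis and vertical below 0.03 rad and contact force between lid and the fingers below 0.3 N); the robot touches nothing.
It fails at once if a bystander is shifted by more than 4 cm (distance of any of handheld, antenna, mug, screwdriver, jar, battery from where it was at the start of the episode above 0.04 m).
It fails at once if the handheld, mug or jar is tipped over (angle between any of handheld, mug, jar's own z axis and vertical above 0.5 rad).
Of bank1, bank2, bank3 only 2 to 3 are there at a start; the rules pass over those that are not, and their reading is None.
At some moment in a run one of meter may be knocked a few centimetres aside while the robot is not near it.
Once in a run the grip may slacken for a moment while it holds something.
It also fails if it takes over 210 s, if anything falls off the work surface, if the arm or the gripper's body presses on something with over 40 N, if the wrist force passes 120 N, or if a joint passes its speed limit or range.

## Working session

There is one attempt and no reset: what is moved stays moved. The work goes in short steps, Python scripts to look and compute and a tool call to move; the robot and the scene stay as the last step left them, time stands still between calls to the robot, and variables do not carry over. Pictures are saved under pics/ and viewed, at most 14 in all, crops included, and the job is handed in when it is done.

Besides the shell and the picture viewer there is one more tool, called after "Emit:" as name(argument=value, ...) on one line, values as JSON. drive_tool: Moves the arm, as the interface text tells. Its arguments: {"type":"object","properties":{"motion":{"type":"array","items":{"type":"array"}}},"required":["motion"]}

```bash
mkdir -p pics; ls
cat > h.py <<'E'
import numpy as np,cv2
from plant import robot
def snap(n,f=None):
    im=np.ascontiguousarray(robot.get_image(n)[:,:,::-1])
    if f: cv2.imwrite('pics/'+f,im)
    return im
def ray(n,uv,z):
    m=robot.camera_model(n);K=np.array(m["intrinsics"]);d=np.array(m["dist_coeffs"]);T=np.array(m["world_from_camera"])
    p=cv2.undistortPoints(np.array(uv,float).reshape(-1,1,2),K,d).reshape(-1,2)
    r=np.c_[p,np.ones(len(p))]@T[:3,:3].T;o=T[:3,3]
    return o+r*((z-o[2])/r[:,2])[:,None]
def proj(n,P):
    m=robot.camera_model(n);K=np.array(m["intrinsics"]);d=np.array(m["dist_coeffs"]);T=np.linalg.inv(np.array(m["world_from_camera"]))
    return cv2.projectPoints(np.array(P,float).reshape(-1,1,3),cv2.Rodrigues(T[:3,:3])[0],T[:3,3],K,d)[0].reshape(-1,2)
E
python3 - <<'E'
from h import *
np.set_printoptions(precision=3,suppress=True)
snap('top','top0.png');snap('side','side0.png')
for n in('top','side'): m=robot.camera_model(n);print(n,np.array(m["world_from_camera"]),np.array(m["intrinsics"]))
print(robot.sense())
E
```

```text
pics
top [[ 0.029 -0.994  0.102  0.405]
 [-1.    -0.03  -0.004  0.047]
 [ 0.007 -0.102 -0.995  1.08 ]
 [ 0.     0.     0.     1.   ]] [[428.035   0.    282.445]
 [  0.    428.035 202.604]
 [  0.      0.      1.   ]]
side [[-1.    -0.002  0.03   0.446]
 [-0.027  0.519 -0.854  1.128]
 [-0.014 -0.855 -0.519  0.723]
 [ 0.     0.     0.     1.   ]] [[400.503   0.    279.05 ]
 [  0.    400.503 214.393]
 [  0.      0.      1.   ]]
{'t': 0.1, 'joints': array([-1.102,  0.314, -0.048,  1.21 ,  0.   ,  1.571]), 'qd': array([ 0.   , -0.002,  0.002, -0.001,  0.001, -0.   ]), 'effort': array([ -0.   , -54.077,  34.054,   0.011,   0.   ,   0.   ]), 'ee_pos': array([ 0.271, -0.535,  0.256]), 'orientation': array([ 0.973,  0.232, -0.   , -0.001]), 'contact_force': array([ 0.542, -0.58 , -0.366]), 'torque': array([ 0.022, -0.   ,  0.006]), 'grip_force': 0.0, 'width': 0.08548951773130498}
```

View pics/top0.png

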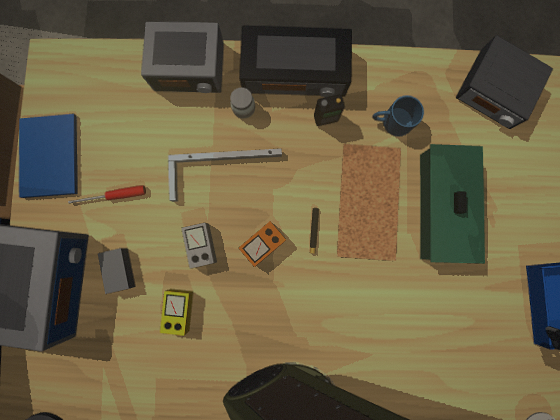

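View pics/side0.png

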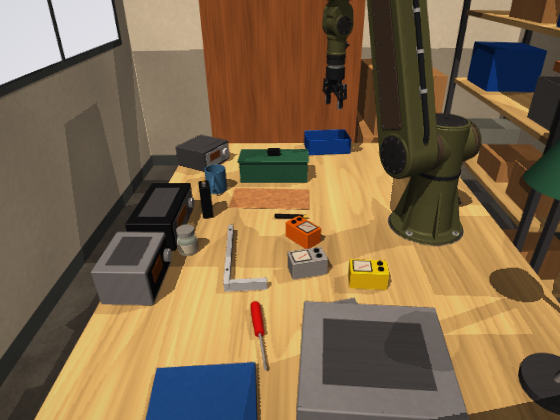

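Candidates: meter is the grey instrument at top px (198,244). Its look-alikes are orange (262,244) and yellow (176,312), and the grey battery (117,270) is another confusable. The tin is the green one at (455,203) with a black knob at (461,202). The blue box at (545,305) isn't it. The fence corner is at ~(172,158) and the mat at (370,203).

```bash
cat > m.py <<'E'
from h import *
np.set_printoptions(precision=4,suppress=True)
def blob(mask,roi):
    x0,y0,x1,y1=roi;m=np.zeros(mask.shape[:2],np.uint8);m[y0:y1,x0:x1]=mask[y0:y1,x0:x1]
    m=cv2.morphologyEx(m,cv2.MORPH_OPEN,np.ones((3,3)))
    c=max(cv2.findContours(m,0,cv2.CHAIN_APPROX_NONE)[0],key=cv2.contourArea)
    return c[:,0,:].astype(float)
def rect(cam,c,z):
    p=ray(cam,c,z)[:,:2].astype(np.float32)
    r=cv2.minAreaRect(p);b=cv2.boxPoints(r)
    e=max([(b[1]-b[0]),(b[2]-b[1])],key=np.linalg.norm);a=np.degrees(np.arctan2(e[1],e[0]));a=(a+90)%180-90
    return np.array(r[0]),sorted(r[1])[::-1],a
E
python3 - <<'E'
from m import *
im=cv2.imread('pics/top0.png');h=cv2.cvtColor(im,cv2.COLOR_BGR2HSV)
for p in[(427,200),(440,180),(461,202),(480,180),(198,258),(187,245),(212,245),(196,237),(230,156),(173,180),(370,200)]: print(p,h[p[1],p[0]],end=' ')
print()
H,S,V=h[...,0],h[...,1],h[...,2]
g=((H>55)&(H<95)&(S>90)).astype(np.uint8)*255
k=((V<45)).astype(np.uint8)*255
for n,m,roi,z in[('lid+tin',g,(410,130,500,280),.094),('knob',k,(446,180,476,225),.122)]:
    c=blob(m,roi);print(n,cv2.boundingRect(c.astype(np.int32)),*rect('top',c,z))
mat=((H>5)&(H<17)&(S>100)&(S<200)).astype(np.uint8)*255
c=blob(mat,(330,135,410,270));print('mat',rect('top',c,.003))
gr=((S<60)&(V>60)).astype(np.uint8)*255
c=blob(gr,(175,215,222,275));print('meter',rect('top',c,.055))
c=blob(gr,(160,140,292,205));p=cv2.approxPolyDP(c.astype(np.int32),3,True)[:,0];print('fence',p.tolist());print(ray('top',p,.03)[:,:2])
crop=cv2.resize(im[120:280,150:500],None,fx=2.28,fy=2.28,interpolation=cv2.INTER_CUBIC);cv2.imwrite('pics/crop0.png',crop)
E
```

```text
(427, 200) [48 70 44] (440, 180) [67 82 78] (461, 202) [24 39 33] (480, 180) [ 68 100  66] (198, 258) [20 50 61] (187, 245) [14 35 94] (212, 245) [18 64 52] (196, 237) [ 26  41 149] (230, 156) [ 22  19 146] (173, 180) [ 60   5 155] (370, 200) [ 13 138 131] 
lid+tin (478, 149, 5, 7) [ 0.6415 -0.4264] [0.014657600782811642, 0.009961270727217197] 2.2552338
knob (454, 192, 14, 22) [ 0.5151 -0.364 ] [0.049332235008478165, 0.030687369406223297] -0.6753845
mat (array([ 0.525 , -0.1773]), [0.28973546624183655, 0.14975938200950623], np.float32(-2.3922195))
meter (array([0.4015, 0.2433]), [0.09884294867515564, 0.06075573340058327], np.float32(14.654808))
fence [[281, 149], [168, 155], [169, 199], [175, 200], [176, 161], [270, 152], [277, 156]]
[[0.6466 0.0504]
 [0.6232 0.3331]
 [0.5125 0.324 ]
 [0.5105 0.3089]
 [0.6085 0.312 ]
 [0.6381 0.0777]
 [0.6285 0.0599]]
```

View pics/crop0.png

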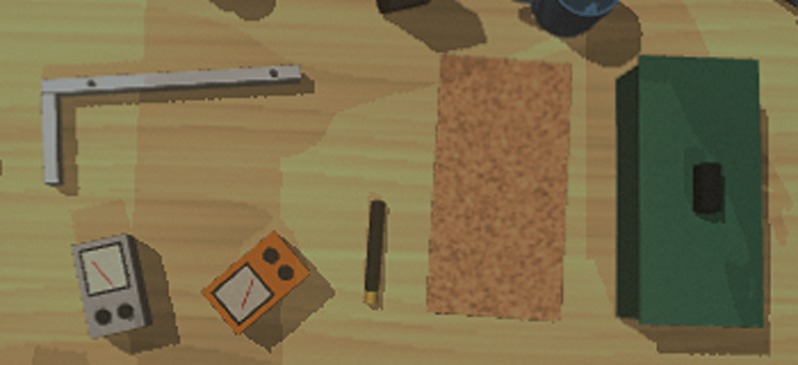

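The crop shows the grey meter with a dial and two black caps at px (198,244), the fence, the orange look-alike, and the green lid with its knob at (461,202). Next I refine the lid and fence edges.

Run:
```python
from m import *
im=cv2.imread('pics/top0.png');h=cv2.cvtColor(im,cv2.COLOR_BGR2HSV);H,S,V=[h[...,i].astype(int) for i in range(3)]
g=((H>52)&(H<95)&(S>62)&(V>35)).astype(np.uint8)*255
g=cv2.morphologyEx(g,cv2.MORPH_CLOSE,np.ones((9,9)))
c=blob(g,(430,130,500,280));print('lid',cv2.boundingRect(c.astype(np.int32)),*rect('top',c,.094))
uv=np.array([(640,55),(758,60),(763,326),(637,318)])/2.28+[150,120]
print('corners',ray('top',uv,.094)[:,:2],ray('top',uv,.094).mean(0))
# knob in side view
sd=cv2.imread('pics/side0.png');hs=cv2.cvtColor(sd,cv2.COLOR_BGR2HSV)
k=(hs[...,2]<40).astype(np.uint8)*255
c=blob(k,(255,140,295,162));print('knob side',cv2.boundingRect(c.astype(np.int32)),'proj',proj('side',[[.515,-.364,.122],[.54,-.364,.122],[.49,-.364,.122],[.515,-.364,.094]]))
# fence outer edges, columns/rows first metal pixel (subpixel by gray gradient not needed)
fm=(S<40)&(V>105)
L=[(x,np.where(fm[140:175,x])[0]) for x in range(172,278,3)]
L=np.array([(x,140+r[0]-.5) for x,r in L if len(r)])
Sh=np.array([(160+r[0]-.5,y) for y in range(165,198,2) for r in [np.where(fm[y,160:190])[0]] if len(r)])
for n,uv in(('long',L),('short',Sh)):
    p=ray('top',uv,.03)[:,:2].astype(np.float32)
    vx,vy,x,y=cv2.fitLine(p,cv2.DIST_HUBER,0,.001,.001).ravel();print(n,len(p),(x,y),np.degrees(np.arctan2(vy,vx)), np.abs((p-[x,y])@[-vy,vx]).max())
```

```text
lid (430, 144, 55, 119) [ 0.5179 -0.3669] [0.2782898247241974, 0.1295965611934662] 0.016944885
corners [[ 0.656  -0.3056]
 [ 0.6557 -0.4329]
 [ 0.378  -0.433 ]
 [ 0.3834 -0.3007]] [ 0.5183 -0.3681  0.094 ]
knob side (268, 148, 12, 8) proj [[273.9635 148.6633]
 [267.681  148.6844]
 [280.2525 148.6442]
 [274.1054 155.2073]]
long 36 (np.float32(0.63671637), np.float32(0.18709424)) -85.14859 0.0013239847
short 17 (np.float32(0.54347587), np.float32(0.32681713)) 3.9881873 0.0022849704
```

```bash
cat >> h.py <<'E'
def pose():
    from scipy.spatial.transform import Rotation as R
    s=robot.sense();M=R.from_quat(s['orientation']).as_matrix();return s,M
def go(*targets):
    """targets (x,y,z,phi_deg of tool x in world); chained shifts (ideal vertical tool)"""
    s,M=pose();p=s['ee_pos'];phi=np.degrees(np.arctan2(M[1,0],M[0,0]))
    print('t %.1f'%s['t'],'p',np.round(p,4),'phi %.2f'%phi,'w %.4f'%s['width'],'F',np.round(s['contact_force'],1),'tilt',np.round(M[:2,2],3),'j6 %.2f'%s['joints'][5])
    for x,y,z,f in targets:
        c,q=np.cos(np.radians(phi)),np.sin(np.radians(phi))
        d=np.array([x,y,z])-p; tx=c*d[0]+q*d[1]; ty=q*d[0]-c*d[1]
        turn=-((f-phi+180)%360-180)
        print('shift',np.round([tx,ty,-d[2]],4),'turn',round(np.radians(turn),4))
        p,phi=np.array([x,y,z]),f
O=np.array([.6108,.3175]);A=np.radians(4.8)
def fw(x,y):
    return O+x*np.array([np.cos(A),np.sin(A)])+y*np.array([-np.sin(A),np.cos(A)])
E
python3 -c "
from h import *
go((.517,-.368,.20,-.5),(.517,-.368,.123,-.5))"
```

```text
t 0.1 p [ 0.2709 -0.5348  0.2555] phi 26.86 w 0.0855 F [ 0.5 -0.6 -0.4] tilt [-0.001  0.001] j6 1.57
shift [ 0.295  -0.0376  0.0555] turn 0.4775
shift [ 0.    -0.     0.077] turn -0.0
```

Emit:
drive_tool(motion=[[[0.04, -0.005, 0.01], 0.1, 0.05], [[0.08, -0.01, 0.02], 0.2, 0.05], [[0.12, -0.02, 0.03], 0.3, 0.05], [[0.15, -0.02, 0.03], 0.4, 0.05], [[0.15, -0.02, 0.03], 0.4775, 0.05]])

```text
t: 0.6
ee_pos: [0.3986, -0.4472, 0.2253]
orientation: [1.0, -0.004, 0.0, -0.001]
contact_force: [-0.8, -0.5, 0.2]
width: 0.0502
grip_force: 0.0
```

```bash
python3 -c "
from h import *
go((.517,-.368,.20,-.5),(.517,-.368,.123,-.5))"
```

```text
t 0.6 p [ 0.3986 -0.4472  0.2253] phi -0.46 w 0.0502 F [-0.8 -0.5  0.2] tilt [0.    0.002] j6 2.31
shift [ 0.1178 -0.0801  0.0253] turn 0.0008
shift [ 0.    -0.     0.077] turn -0.0
```

Emit:
drive_tool(motion=[[[0.03, -0.02, 0.01], 0, 0.05], [[0.06, -0.04, 0.015], 0, 0.05], [[0.09, -0.06, 0.025], 0, 0.05], [[0.118, -0.08, 0.025], 0, 0.05], [[0.118, -0.08, 0.025], 0, 0.05]])

```text
t: 1.1
ee_pos: [0.5173, -0.3679, 0.2002]
orientation: [1.0, -0.002, 0.0, -0.001]
contact_force: [-0.3, -0.6, 0.3]
width: 0.05
grip_force: 0.0
```

```bash
python3 -c "
from h import *
go((.517,-.368,.123,-.5))
snap('side','side1.png')
im=cv2.imread('pics/side1.png')[100:200,200:350];cv2.imwrite('pics/s1c.png',cv2.resize(im,None,fx=4,fy=4))"
```

```text
t 1.1 p [ 0.5173 -0.3679  0.2002] phi -0.24 w 0.0500 F [-0.3 -0.6  0.3] tilt [0.    0.002] j6 2.53
shift [-0.0003  0.0001  0.0772] turn 0.0045
```

View pics/s1c.png

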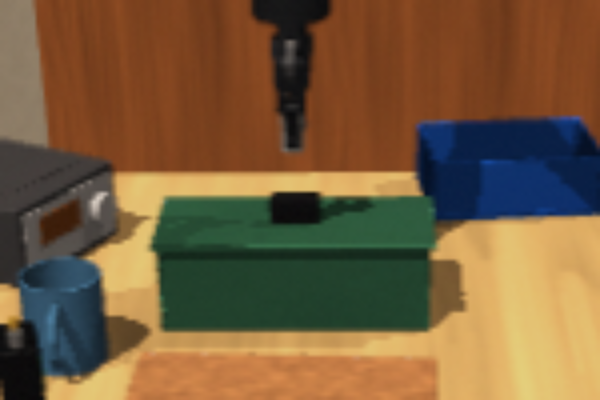

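The gripper hangs in line above the knob (gripper at crop px x≈292, knob at ≈296). Descend, close, lift.

Emit:
drive_tool(motion=[[[0, 0, 0.03], 0, 0.05], [[0, 0, 0.055], 0, 0.05], [[0, 0, 0.07], 0, 0.05], [[0, 0, 0.077], 0, 0.05], [[0, 0, 0.077], 0, 0.05]])

```text
t: 1.65
ee_pos: [0.5132, -0.3708, 0.1233]
orientation: [1.0, -0.005, -0.001, -0.001]
contact_force: [-0.3, 0.5, 0.4]
width: 0.0499
grip_force: 0.0
```

Emit:
drive_tool(motion=[[[0, 0, 0], 0, 0.03], [[0, 0, 0], 0, 0.015], [[0, 0, 0], 0, 0.015], [[0, 0, 0], 0, 0.015], [[0, 0, 0], 0, 0.015]])

```text
t: 2.15
ee_pos: [0.5152, -0.3713, 0.1258]
orientation: [1.0, -0.004, 0.001, 0.001]
contact_force: [-1.6, 0.3, 6.1]
width: 0.0208
grip_force: 61.3
```

Emit:
drive_tool(motion=[[[0, 0, -0.005], 0, 0.01], [[0, 0, -0.01], 0, 0.01], [[0, 0, -0.02], 0, 0.01], [[0, 0, -0.03], 0, 0.01], [[0, 0, -0.03], 0, 0.01]])

```text
t: 2.65
ee_pos: [0.5156, -0.3714, 0.1565]
orientation: [1.0, -0.004, 0.001, 0.001]
contact_force: [-1.3, -0.1, -1.8]
width: 0.021
grip_force: 60.2
```

```bash
python3 -c "
from h import *
go((.517,-.368,.19,-.5),(.525,-.177,.19,-2.4),(.525,-.177,.05,-2.4))
print(robot.sense()['torque'])"
```

```text
t 2.6 p [ 0.5156 -0.3714  0.1565] phi -0.49 w 0.0210 F [-1.3 -0.1 -1.8] tilt [ 0.003 -0.002] j6 2.53
shift [ 0.0013 -0.0034 -0.0335] turn 0.0001
shift [ 0.0063 -0.1911 -0.    ] turn 0.0332
shift [ 0.   -0.    0.14] turn -0.0
[-0.0226851  -0.05996884  0.00820097]
```

Emit:
drive_tool(motion=[[[0, 0, -0.02], 0, 0.01], [[0, 0, -0.035], 0, 0.01], [[0.002, -0.02, -0.035], 0.01, 0.01], [[0.004, -0.05, -0.035], 0.02, 0.01], [[0.004, -0.05, -0.035], 0.033, 0.01]])

```text
t: 3.15
ee_pos: [0.5189, -0.3177, 0.1893]
orientation: [1.0, -0.02, -0.0, -0.001]
contact_force: [-0.8, 0.5, -3.4]
width: 0.0206
grip_force: 60.2
```

Emit:
drive_tool(motion=[[[0, -0.03, 0], 0, 0.01], [[0.002, -0.07, 0], 0, 0.01], [[0.004, -0.11, 0], 0, 0.01], [[0.006, -0.143, 0], 0, 0.01], [[0.006, -0.143, 0], 0, 0.01]])

```text
t: 3.65
ee_pos: [0.5311, -0.1747, 0.1893]
orientation: [1.0, -0.019, -0.0, -0.001]
contact_force: [0.7, -0.6, -3.8]
width: 0.0206
grip_force: 60.5
```

```bash
python3 -c "
from h import *
go((.525,-.177,.055,-2.4))"
```

```text
t 3.6 p [ 0.5311 -0.1747  0.1893] phi -2.15 w 0.0206 F [ 0.7 -0.6 -3.8] tilt [-0.     0.002] j6 2.86
shift [-0.006   0.0026  0.1343] turn 0.0045
```

Emit:
drive_tool(motion=[[[-0.002, 0, 0.04], 0, 0.01], [[-0.004, 0, 0.08], 0, 0.01], [[-0.006, 0.002, 0.11], 0, 0.01], [[-0.006, 0.002, 0.125], 0, 0.01], [[-0.006, 0.002, 0.13], 0, 0.01]])

```text
t: 4.15
ee_pos: [0.5233, -0.1801, 0.0572]
orientation: [1.0, -0.021, -0.002, -0.0]
contact_force: [-0.5, 1.1, -2.9]
width: 0.0207
grip_force: 60.3
```

Emit:
drive_tool(motion=[[[0, 0, 0.004], 0, 0.01], [[0, 0, 0.008], 0, 0.01], [[0, 0, 0.011], 0, 0.01], [[0, 0, 0.011], 0, 0.01], [[0, 0, 0.011], 0, 0.01]])

```text
t: 4.65
ee_pos: [0.5253, -0.18, 0.0488]
orientation: [1.0, -0.021, 0.0, 0.0]
contact_force: [1.2, 1.0, -3.1]
width: 0.0206
grip_force: 60.5
```

```bash
python3 -c "
from h import *
go()"
```

```text
t 4.7 p [ 0.5253 -0.18    0.0488] phi -2.38 w 0.0206 F [ 1.2  1.  -3.1] tilt [ 0.001 -0.   ] j6 2.85
```

Emit:
drive_tool(motion=[[[0, 0, 0.001], 0, 0.01], [[0, 0, 0.002], 0, 0.01], [[0, 0, 0.003], 0, 0.01], [[0, 0, 0.003], 0, 0.01], [[0, 0, 0.003], 0, 0.01]])

```text
t: 5.15
ee_pos: [0.5253, -0.18, 0.0487]
orientation: [1.0, -0.021, 0.001, 0.0]
contact_force: [-9.9, 3.7, 27.7]
width: 0.0209
grip_force: 64.6
```

Emit:
drive_tool(motion=[[[0, 0, 0], 0, 0.03], [[0, 0, 0], 0, 0.04], [[0, 0, 0], 0, 0.05], [[0, 0, 0], 0, 0.05], [[0, 0, 0], 0, 0.05]])

```text
t: 5.65
ee_pos: [0.5248, -0.1798, 0.045]
orientation: [1.0, -0.021, -0.0, -0.0]
contact_force: [-0.4, -0.4, 0.3]
width: 0.0499
grip_force: 0.0
```

Emit:
drive_tool(motion=[[[0, 0, -0.03], 0, 0.05], [[0, 0, -0.07], 0, 0.05], [[0, 0, -0.11], 0, 0.05], [[0, 0, -0.15], 0, 0.05], [[0, 0, -0.15], 0, 0.05]])

```text
t: 6.15
ee_pos: [0.5283, -0.181, 0.2011]
orientation: [1.0, -0.021, 0.004, 0.001]
contact_force: [0.9, -0.8, 0.1]
width: 0.0496
grip_force: 0.0
```

```bash
python3 -c "
from h import *
snap('top','top2.png');
go((.45,0,.2,14),fw(-.08,-.06).tolist()+[.2,0])"
```

```text
t 6.2 p [ 0.527  -0.1806  0.1983] phi -2.39 w 0.0501 F [-0.1  0.  -0.8] tilt [ 0.006 -0.002] j6 2.85
shift [-0.0844 -0.1772 -0.0017] turn -0.286
shift [ 0.1443 -0.2227 -0.    ] turn 0.2443
```

View pics/top2.png

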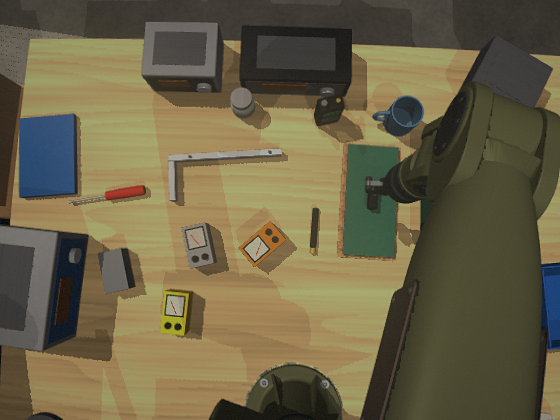

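The lid is down on the mat (green at px 342–400, 145–258). I'm turning the wrist a half turn for the meter side, because j6 range requires it.

Emit:
drive_tool(motion=[[[0, 0, 0], -0.138, 0.08], [[0, 0, 0], -0.276, 0.08], [[0, 0, 0], -0.414, 0.08], [[0, 0, 0], -0.552, 0.08], [[0, 0, 0], -0.69, 0.08]])

```text
t: 6.7
ee_pos: [0.524, -0.1795, 0.1935]
orientation: [0.947, 0.321, -0.001, -0.001]
contact_force: [-0.3, -0.3, -0.9]
width: 0.0801
grip_force: 0.0
```

Emit:
drive_tool(motion=[[[0, 0, 0], -0.138, 0.08], [[0, 0, 0], -0.276, 0.08], [[0, 0, 0], -0.414, 0.08], [[0, 0, 0], -0.552, 0.08], [[0, 0, 0], -0.69, 0.08]])

```text
t: 7.2
ee_pos: [0.5239, -0.1795, 0.1935]
orientation: [0.783, 0.623, -0.001, -0.001]
contact_force: [-0.1, 0.1, 0.1]
width: 0.08
grip_force: 0.0
```

Emit:
drive_tool(motion=[[[0, 0, 0], -0.138, 0.08], [[0, 0, 0], -0.276, 0.08], [[0, 0, 0], -0.414, 0.08], [[0, 0, 0], -0.552, 0.08], [[0, 0, 0], -0.69, 0.08]])

```text
t: 7.7
ee_pos: [0.5239, -0.1795, 0.1935]
orientation: [0.526, 0.851, -0.0, -0.001]
contact_force: [-0.3, 0.5, 0.5]
width: 0.0797
grip_force: 0.0
```

Emit:
drive_tool(motion=[[[0, 0, 0], -0.138, 0.08], [[0, 0, 0], -0.276, 0.08], [[0, 0, 0], -0.414, 0.08], [[0, 0, 0], -0.552, 0.08], [[0, 0, 0], -0.69, 0.08]])

```text
t: 8.2
ee_pos: [0.524, -0.1795, 0.1935]
orientation: [0.207, 0.978, 0.0, -0.001]
contact_force: [-0.3, -0.0, 1.0]
width: 0.0802
grip_force: 0.0
```

```bash
cat > meter.py <<'E'
from m import *
def meter():
    im=snap('top');h=cv2.cvtColor(im,cv2.COLOR_BGR2HSV)
    gr=((h[...,1]<60)&(h[...,2]>60)).astype(np.uint8)*255
    return rect('top',blob(gr,(150,210,235,285)),.055)
E
python3 -c "
from meter import *
print(meter())
go((.42,.0,.16,190),(.4015,.2433,.16,194.65))"
```

```text
(array([0.4017, 0.2425]), [0.09876005351543427, 0.06042836233973503], np.float32(14.187645))
t 8.2 p [ 0.524  -0.1795  0.1935] phi 156.36 w 0.0799 F [-0.3  0.1 -0.2] tilt [-0.003  0.001] j6 0.08
shift [0.1672 0.1228 0.0335] turn -0.5872
shift [-0.024   0.2428 -0.    ] turn -0.0812
```

Emit:
drive_tool(motion=[[[0.03, 0.025, 0], -0.13, 0.085], [[0.07, 0.05, 0.01], -0.26, 0.085], [[0.11, 0.08, 0.02], -0.39, 0.085], [[0.15, 0.11, 0.033], -0.52, 0.085], [[0.167, 0.123, 0.033], -0.66, 0.085]])

```text
t: 8.75
ee_pos: [0.4187, 0.0031, 0.1596]
orientation: [-0.12, 0.993, 0.001, -0.003]
contact_force: [-0.6, -0.8, 0.1]
width: 0.0851
grip_force: 0.0
```

```bash
python3 -c "
from h import *
go((.4016,.243,.13,194.4),(.4016,.243,.05,194.4))"
```

```text
t 8.8 p [0.4187 0.0031 0.1596] phi -166.17 w 0.0851 F [-0.6 -0.8  0.1] tilt [-0.006  0.001] j6 -0.23
shift [-0.0407  0.237   0.0296] turn -0.0099
shift [-0.    0.    0.08] turn -0.0
```

Emit:
drive_tool(motion=[[[-0.01, 0.05, 0.01], -0.01, 0.085], [[-0.02, 0.1, 0.02], -0.01, 0.085], [[-0.03, 0.15, 0.03], -0.01, 0.085], [[-0.04, 0.2, 0.03], -0.01, 0.085], [[-0.041, 0.237, 0.03], -0.01, 0.085]])

```text
t: 9.25
ee_pos: [0.4066, 0.243, 0.131]
orientation: [-0.122, 0.993, -0.0, -0.001]
contact_force: [0.7, 0.2, -0.4]
width: 0.0849
grip_force: 0.0
```

```bash
python3 -c "
from h import *
go((.4016,.243,.058,194.4))"
```

```text
t 9.2 p [0.4066 0.243  0.131 ] phi -165.99 w 0.0849 F [ 0.7  0.2 -0.4] tilt [-0.001 -0.001] j6 0.29
shift [0.0048 0.0013 0.073 ] turn -0.0068
```

Emit:
drive_tool(motion=[[[0.005, 0.001, 0.02], -0.006, 0.085], [[0.005, 0.001, 0.04], -0.006, 0.085], [[0.005, 0.001, 0.06], -0.006, 0.085], [[0.005, 0.001, 0.073], -0.006, 0.085], [[0.005, 0.001, 0.073], -0.006, 0.085]])

```text
t: 9.75
ee_pos: [0.4, 0.2394, 0.0567]
orientation: [-0.125, 0.992, -0.001, -0.002]
contact_force: [-0.5, 1.0, -0.1]
width: 0.0845
grip_force: 0.0
```

Emit:
drive_tool(motion=[[[0, 0, 0], 0, 0.06], [[0, 0, 0], 0, 0.05], [[0, 0, 0], 0, 0.05], [[0, 0, 0], 0, 0.05], [[0, 0, 0], 0, 0.05]])

```text
t: 10.25
ee_pos: [0.4028, 0.2411, 0.0602]
orientation: [-0.126, 0.992, 0.001, 0.001]
contact_force: [-2.1, 0.1, 6.3]
width: 0.0585
grip_force: 66.2
```

```bash
python3 -c "
from h import *
a=fw(-.056,-.036);print(a)
go()
go((.4016,.243,.10,194.4),(a[0],a[1],.1,184.8),(a[0],a[1],.06,184.8))"
```

```text
[0.5580088 0.2769403]
t 10.2 p [0.4028 0.2411 0.0602] phi -165.55 w 0.0585 F [-2.1  0.1  6.3] tilt [0.001 0.001] j6 0.29
t 10.2 p [0.4028 0.2411 0.0602] phi -165.55 w 0.0585 F [-2.1  0.1  6.3] tilt [0.001 0.001] j6 0.29
shift [ 0.0007  0.0021 -0.0398] turn 0.0009
shift [-0.1599 -0.006  -0.    ] turn 0.1676
shift [-0.    0.    0.04] turn -0.0
```

Emit:
drive_tool(motion=[[[0, 0, -0.01], 0, 0.045], [[0, 0, -0.03], 0, 0.045], [[-0.02, 0, -0.035], 0.03, 0.045], [[-0.05, 0, -0.035], 0.09, 0.045], [[-0.08, 0, -0.035], 0.167, 0.045]])

```text
t: 10.75
ee_pos: [0.4804, 0.2606, 0.0949]
orientation: [-0.041, 0.999, -0.0, 0.0]
contact_force: [-0.1, 0.8, -4.1]
width: 0.0584
grip_force: 66.3
```

```bash
python3 -c "
from h import *
a=fw(-.056,-.036)
go((a[0],a[1],.1,184.8),(a[0],a[1],.06,184.8))"
```

```text
t 10.8 p [0.4804 0.2606 0.0949] phi -175.24 w 0.0584 F [-0.1  0.8 -4.1] tilt [ 0. -0.] j6 0.41
shift [-0.0787  0.0099 -0.0051] turn -0.0008
shift [-0.    0.    0.04] turn -0.0
```

Emit:
drive_tool(motion=[[[-0.03, 0.005, 0], 0, 0.045], [[-0.055, 0.01, 0], 0, 0.045], [[-0.075, 0.01, 0], 0, 0.045], [[-0.075, 0.01, 0], 0, 0.045], [[-0.075, 0.01, 0], 0, 0.045]])

```text
t: 11.25
ee_pos: [0.5531, 0.2765, 0.0938]
orientation: [-0.043, 0.999, -0.0, -0.001]
contact_force: [-0.7, -0.4, -4.2]
width: 0.0581
grip_force: 66.3
```

Emit:
drive_tool(motion=[[[0, 0, 0.015], 0, 0.045], [[0, 0, 0.025], 0, 0.045], [[0, 0, 0.03], 0, 0.045], [[0, 0, 0.03], 0, 0.045], [[0, 0, 0.03], 0, 0.045]])

```text
t: 11.75
ee_pos: [0.5534, 0.2771, 0.0645]
orientation: [-0.043, 0.999, -0.0, -0.0]
contact_force: [-0.0, -0.1, -4.9]
width: 0.0591
grip_force: 43.5
```

```bash
python3 -c "
from h import *
a=fw(-.056,-.036)
go((a[0],a[1],.06,184.8))"
```

```text
t 11.8 p [0.5534 0.2771 0.0645] phi -175.08 w 0.0591 F [-0.  -0.1 -4.9] tilt [-0. -0.] j6 0.38
shift [-0.0045 -0.0005  0.0045] turn 0.0021
```

Emit:
drive_tool(motion=[[[0, 0, 0.002], 0, 0.045], [[0, 0, 0.003], 0, 0.045], [[0, 0, 0.0035], 0, 0.045], [[0, 0, 0.0035], 0, 0.045], [[0, 0, 0.0035], 0, 0.045]])

```text
t: 12.25
ee_pos: [0.5537, 0.2771, 0.0608]
orientation: [-0.043, 0.999, 0.0, 0.0]
contact_force: [0.4, 0.4, -5.8]
width: 0.0582
grip_force: 73.3
```

Emit:
drive_tool(motion=[[[-0.002, 0.001, 0], 0, 0.045], [[-0.004, 0.002, 0], 0, 0.045], [[-0.006, 0.003, 0], 0, 0.045], [[-0.008, 0.004, 0], 0, 0.045], [[-0.008, 0.004, 0], 0, 0.045]])

```text
t: 12.75
ee_pos: [0.5617, 0.2819, 0.0608]
orientation: [-0.043, 0.999, 0.0, 0.0]
contact_force: [-1.0, 0.3, -4.9]
width: 0.0581
grip_force: 73.4
```

```bash
python3 -c "
from h import *
a=fw(-.05,-.03);print(a)
go((a[0],a[1],.06,184.8))"
```

```text
[0.56348569 0.28342132]
t 12.8 p [0.5617 0.2819 0.0608] phi -175.09 w 0.0581 F [-1.   0.3 -4.9] tilt [0. 0.] j6 0.38
shift [-0.002   0.0014  0.0008] turn 0.0019
```

Emit:
drive_tool(motion=[[[0, 0, 0.001], 0, 0.045], [[0, 0, 0.001], 0, 0.045], [[-0.001, 0.0005, 0.001], 0, 0.045], [[-0.002, 0.001, 0.001], 0, 0.045], [[-0.003, 0.0015, 0.001], 0, 0.045]])

```text
t: 13.25
ee_pos: [0.562, 0.2822, 0.0604]
orientation: [-0.043, 0.999, -0.001, -0.002]
contact_force: [-10.9, -6.5, 13.5]
width: 0.0583
grip_force: 75.6
```

Emit:
drive_tool(motion=[[[-0.001, 0.0005, 0], 0, 0.045], [[-0.002, 0.001, 0], 0, 0.045], [[-0.002, 0.002, 0], 0, 0.045], [[-0.002, 0.002, 0], 0, 0.045], [[-0.002, 0.002, 0], 0, 0.045]])

```text
t: 13.75
ee_pos: [0.5623, 0.2824, 0.0604]
orientation: [-0.043, 0.999, -0.003, -0.003]
contact_force: [-14.1, -13.0, 17.0]
width: 0.0584
grip_force: 76.1
```

```bash
python3 -c "
from h import *
a=fw(-.05,-.03)
go((a[0],a[1],.06,184.8))"
```

```text
t 13.8 p [0.5623 0.2824 0.0604] phi -175.07 w 0.0584 F [-14.1 -13.   17. ] tilt [-0.006 -0.006] j6 0.38
shift [-0.0013  0.0009  0.0004] turn 0.0023
```

Emit:
drive_tool(motion=[[[0, 0, -0.001], 0, 0.045], [[-0.001, 0.001, -0.001], 0, 0.045], [[-0.002, 0.002, -0.001], 0, 0.045], [[-0.002, 0.002, -0.001], 0, 0.045], [[-0.002, 0.002, -0.001], 0, 0.045]])

```text
t: 14.25
ee_pos: [0.5624, 0.2826, 0.0605]
orientation: [-0.043, 0.999, -0.005, -0.005]
contact_force: [-17.5, -17.7, 17.9]
width: 0.0584
grip_force: 76.2
```

```bash
python3 -c "
from h import *
a=fw(-.05,-.03)
go((a[0],a[1],.06,184.8))"
```

```text
t 14.2 p [0.5624 0.2826 0.0605] phi -175.09 w 0.0584 F [-17.5 -17.7  17.9] tilt [-0.009 -0.01 ] j6 0.38
shift [-0.0012  0.0008  0.0005] turn 0.002
```

Emit:
drive_tool(motion=[[[0.001, -0.001, 0], 0, 0.045], [[0.002, -0.002, 0], 0, 0.045], [[0.002, -0.002, 0], 0, 0.085], [[0.002, -0.002, 0], 0, 0.085], [[0.002, -0.002, 0], 0, 0.085]])

```text
t: 14.75
ee_pos: [0.5668, 0.2862, 0.0613]
orientation: [-0.043, 0.999, 0.0, 0.001]
contact_force: [-0.4, 0.2, -0.4]
width: 0.0848
grip_force: 0.0
```

Emit:
drive_tool(motion=[[[0, 0, -0.02], 0, 0.085], [[0, 0, -0.06], 0, 0.085], [[0, 0, -0.1], 0, 0.085], [[0, 0, -0.14], 0, 0.085], [[0, 0, -0.14], 0, 0.085]])

```text
t: 15.25
ee_pos: [0.5697, 0.2877, 0.2078]
orientation: [-0.043, 0.999, 0.002, 0.005]
contact_force: [0.7, 0.4, 0.1]
width: 0.0851
grip_force: 0.0
```

```bash
python3 -c "
from h import *
go((.52,.0,.2,184),(.517,-.3,.2,180))"
```

```text
t 15.2 p [0.5697 0.2877 0.2078] phi -175.08 w 0.0851 F [0.7 0.4 0.1] tilt [0.01  0.005] j6 0.38
shift [ 0.0742 -0.2824  0.0078] turn 0.0161
shift [ 0.0239 -0.2991 -0.    ] turn 0.0698
```

Emit:
drive_tool(motion=[[[0.01, -0.05, 0], 0, 0.05], [[0.03, -0.1, 0], 0, 0.05], [[0.04, -0.15, -0.01], 0, 0.05], [[0.06, -0.2, -0.02], 0, 0.05], [[0.074, -0.25, -0.03], 0, 0.05]])

```text
t: 15.75
ee_pos: [0.5158, 0.0424, 0.2281]
orientation: [-0.043, 0.999, 0.0, 0.0]
contact_force: [1.3, -0.6, 0.5]
width: 0.05
grip_force: 0.0
```

Emit:
drive_tool(motion=[[[0, 0, 0], 0.14, 0.05], [[0, 0, 0], 0.28, 0.05], [[0, 0, 0], 0.42, 0.05], [[0, 0, 0], 0.56, 0.05], [[0, 0, 0], 0.7, 0.05]])

```text
t: 16.25
ee_pos: [0.5168, 0.0439, 0.2279]
orientation: [0.305, 0.952, 0.0, 0.0]
contact_force: [-0.1, 0.2, 0.2]
width: 0.0503
grip_force: 0.0
```

Emit:
drive_tool(motion=[[[0, 0, 0], 0.14, 0.05], [[0, 0, 0], 0.28, 0.05], [[0, 0, 0], 0.42, 0.05], [[0, 0, 0], 0.56, 0.05], [[0, 0, 0], 0.7, 0.05]])

```text
t: 16.75
ee_pos: [0.5168, 0.044, 0.2278]
orientation: [0.613, 0.79, 0.0, 0.0]
contact_force: [-0.2, 0.1, -0.3]
width: 0.0501
grip_force: 0.0
```

Run:
```python
from m import *
im=snap('top','top3.png')
go((.517,-.3,.2,90.5))
h=cv2.cvtColor(im,cv2.COLOR_BGR2HSV);H,S,V=[h[...,i].astype(int) for i in range(3)]
r=(((H<8)|(H>172))&(S>90)).astype(np.uint8)*255
n,l,st,ce=cv2.connectedComponentsWithStats(r[120:290,405:510]);print(st[st[:,4]>30],ce[st[:,4]>30]+[405,120])
gr=((S<60)&(V>60)).astype(np.uint8)*255
c1=cv2.resize(im[130:280,405:505],None,fx=4,fy=4,interpolation=cv2.INTER_CUBIC);c2=cv2.resize(im[130:280,150:250],None,fx=4,fy=4,interpolation=cv2.INTER_CUBIC)
cv2.imwrite('pics/c3.png',np.hstack([c1,c2]))
```

```text
t 16.8 p [0.5168 0.044  0.2278] phi 104.08 w 0.0499 F [-0.4 -0.1 -0.5] tilt [0. 0.] j6 1.41
shift [-0.3337 -0.0835  0.0278] turn 0.2371
[[    0     0   105   170 17063]
 [   29    73    31     9   158]
 [   29    87    31    12   202]
 [   29   103    33     9   189]
 [   29   118    33    10   212]] [[457.3666 203.7147]
 [447.557  196.3734]
 [447.703  213.9703]
 [449.2487 226.3439]
 [449.3396 243.6226]]
```

View pics/c3.png

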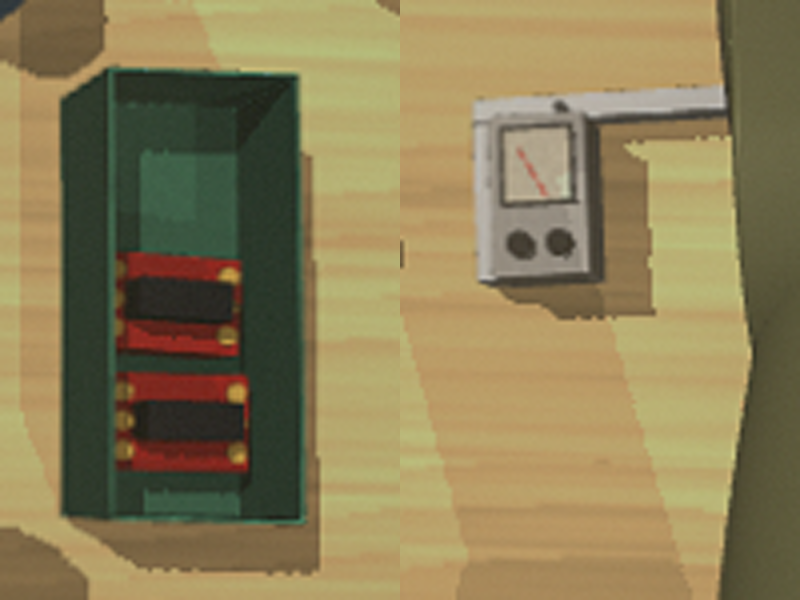

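Run:
```python
from m import *
im=cv2.imread('pics/top3.png');h=cv2.cvtColor(im,cv2.COLOR_BGR2HSV);H,S,V=[h[...,i].astype(int) for i in range(3)]
red=((H<8)|(H>172))&(S>90)
for nm,(r0,r1) in {'b1':(188,221),'b2':(221,250)}.items():
    up=np.array([(x,r0+np.where(red[r0:r1,x])[0][0]-.5) for x in range(437,465) if red[r0:r1,x].any()])
    up=up[up[:,1]<np.median(up[:,1])+2]
    p=ray('top',up,.043)[:,:2].astype(np.float32);vx,vy,x,y=cv2.fitLine(p,cv2.DIST_HUBER,0,.001,.001).ravel()
    print(nm,'upper edge',(x,y),'angle',np.degrees(np.arctan2(vx,-vy)), 'max y ext',p[:,1].min())
    rows=[np.where(red[r,430:475])[0].max()+430.5 for r in range(r0+4,r1-4) if red[r,455:475].any()]
    q=ray('top',[(np.median(rows),(r0+r1)/2)],.043)[0];print(' right end y',q)
    k=((V<48)&(S<120)).astype(np.uint8)*255
    c=blob(k,(434,r0,469,r1));print(' bar',cv2.boundingRect(c.astype(np.int32)),rect('top',c,.071))
# tin top rim corners
uv=np.array([(110,68),(300,74),(305,522),(112,518)])/4+[405,130]
print('tin rim',ray('top',uv,.09)[:,:2],ray('top',uv,.09).mean(0))
c=blob(((S<60)&(V>60)).astype(np.uint8)*255,(172,158,204,205));print('meter',rect('top',c,.055), fw(-.05,-.03))
go((.48,-.37,.2,90.5))
```

```text
b1 upper edge (np.float32(0.54525465), np.float32(-0.3772745)) angle 176.93765 max y ext -0.4071203
 right end y [ 0.5195 -0.408   0.043 ]
 bar (436, 200, 27, 11) (array([ 0.514 , -0.3576]), [0.06422971934080124, 0.023984292522072792], np.float32(87.741486))
b2 upper edge (np.float32(0.472678), np.float32(-0.37196493)) angle 178.60182 max y ext -0.40615633
 right end y [ 0.443  -0.4122  0.043 ]
 bar (439, 230, 27, 10) (array([ 0.4428, -0.3642]), [0.06387586146593094, 0.02128131128847599], np.float32(89.463745))
tin rim [[ 0.6501 -0.3113]
 [ 0.6511 -0.4285]
 [ 0.3835 -0.4267]
 [ 0.3835 -0.3107]] [ 0.517  -0.3693  0.09  ]
meter (array([0.5609, 0.2825]), [0.1034853607416153, 0.06108805537223816], np.float32(3.317131)) [0.5635 0.2834]
t 16.8 p [0.5168 0.044  0.2278] phi 104.08 w 0.0499 F [-0.4 -0.1 -0.5] tilt [0. 0.] j6 1.41
shift [-0.3926 -0.1364  0.0278] turn 0.2371
```

Emit:
drive_tool(motion=[[[-0.05, -0.02, 0], 0.05, 0.05], [[-0.1, -0.04, 0.005], 0.1, 0.05], [[-0.15, -0.06, 0.01], 0.15, 0.05], [[-0.19, -0.08, 0.01], 0.22, 0.05], [[-0.22, -0.08, 0.01], 0.289, 0.05]])

```text
t: 17.3
ee_pos: [0.4933, -0.1917, 0.2178]
orientation: [0.719, 0.695, -0.0, -0.0]
contact_force: [0.2, -0.3, -0.4]
width: 0.0499
grip_force: 0.0
```

```bash
python3 -c "
from h import *
go((.5145,-.362,.17,87.5))"
```

```text
t 17.3 p [ 0.4933 -0.1917  0.2178] phi 88.03 w 0.0499 F [ 0.2 -0.3 -0.4] tilt [-0.001 -0.   ] j6 1.23
shift [-0.1695  0.0271  0.0478] turn 0.0093
```

Emit:
drive_tool(motion=[[[-0.05, 0.01, 0.01], 0, 0.05], [[-0.1, 0.02, 0.02], 0, 0.05], [[-0.14, 0.025, 0.04], 0, 0.05], [[-0.17, 0.027, 0.048], 0, 0.05], [[-0.17, 0.027, 0.048], 0, 0.05]])

```text
t: 17.8
ee_pos: [0.5156, -0.3634, 0.1677]
orientation: [0.719, 0.695, -0.001, -0.001]
contact_force: [0.2, 0.2, -0.9]
width: 0.0498
grip_force: 0.0
```

```bash
python3 -c "
from h import *
go((.5145,-.362,.079,87.5))"
```

```text
t 17.8 p [ 0.5156 -0.3634  0.1677] phi 88.05 w 0.0498 F [ 0.2  0.2 -0.9] tilt [-0.002  0.   ] j6 0.99
shift [ 0.0014 -0.0011  0.0887] turn 0.0096
```

Emit:
drive_tool(motion=[[[0.001, -0.001, 0.03], 0.01, 0.05], [[0.001, -0.001, 0.05], 0.01, 0.05], [[0.001, -0.001, 0.07], 0.01, 0.05], [[0.001, -0.001, 0.088], 0.01, 0.05], [[0.001, -0.001, 0.088], 0.01, 0.05]])

```text
t: 18.3
ee_pos: [0.514, -0.3569, 0.0797]
orientation: [0.721, 0.693, -0.0, -0.002]
contact_force: [0.0, 1.5, 0.7]
width: 0.0501
grip_force: 0.0
```

Emit:
drive_tool(motion=[[[0, 0, 0], 0, 0.03], [[0, 0, 0], 0, 0.015], [[0, 0, 0], 0, 0.015], [[0, 0, 0], 0, 0.015], [[0, 0, 0], 0, 0.015]])

```text
t: 18.8
ee_pos: [0.5166, -0.3593, 0.0837]
orientation: [0.722, 0.692, 0.001, 0.001]
contact_force: [1.3, 1.9, 5.9]
width: 0.0224
grip_force: 61.4
```

Emit:
drive_tool(motion=[[[0, 0, -0.01], 0, 0.01], [[0, 0, -0.03], 0, 0.01], [[0, 0, -0.06], 0, 0.01], [[0, 0, -0.1], 0, 0.01], [[0, 0, -0.12], 0, 0.01]])

```text
t: 19.3
ee_pos: [0.5157, -0.3598, 0.2056]
orientation: [0.722, 0.692, -0.0, 0.001]
contact_force: [0.8, -0.2, -2.4]
width: 0.0223
grip_force: 60.3
```

```bash
python3 -c "
from h import *
a=fw(-.06,-.102);print(a)
go((.52,-.13,.2,120))"
```

```text
[0.55954557 0.21083706]
t 19.3 p [ 0.5157 -0.3598  0.2056] phi 87.55 w 0.0223 F [ 0.8 -0.2 -2.4] tilt [ 0.002 -0.002] j6 1.00
shift [ 0.2297 -0.0055  0.0056] turn -0.5664
```

Emit:
drive_tool(motion=[[[0.04, 0, 0], -0.14, 0.01], [[0.09, 0, 0], -0.28, 0.01], [[0.14, 0, 0], -0.42, 0.01], [[0.19, 0, 0], -0.56, 0.01], [[0.22, 0, 0], -0.7, 0.01]])

```text
t: 19.8
ee_pos: [0.5235, -0.1362, 0.2022]
orientation: [0.438, 0.899, 0.0, -0.001]
contact_force: [-0.3, -0.2, -3.3]
width: 0.0224
grip_force: 60.3
```

```bash
python3 -c "
from h import *
a=fw(-.06,-.102)
go((.54,.05,.2,170),(a[0],a[1],.14,184.8))"
```

```text
t 19.8 p [ 0.5235 -0.1362  0.2022] phi 128.10 w 0.0224 F [-0.3 -0.2 -3.3] tilt [-0.001  0.001] j6 0.65
shift [0.1364 0.1279 0.0022] turn -0.7313
shift [0.0087 0.1618 0.06  ] turn -0.2583
```

Emit:
drive_tool(motion=[[[0.03, 0.03, 0], -0.14, 0.01], [[0.06, 0.06, 0], -0.28, 0.01], [[0.09, 0.09, 0], -0.42, 0.01], [[0.12, 0.11, 0], -0.56, 0.01], [[0.136, 0.128, 0], -0.7, 0.01]])

```text
t: 20.3
ee_pos: [0.5415, 0.0487, 0.2022]
orientation: [0.103, 0.995, -0.0, -0.001]
contact_force: [-0.1, -0.7, -3.3]
width: 0.0222
grip_force: 60.3
```

```bash
python3 -c "
from h import *
a=fw(-.06,-.102)
go((a[0],a[1],.15,184.8))"
```

```text
t 20.3 p [0.5415 0.0487 0.2022] phi 168.21 w 0.0222 F [-0.1 -0.7 -3.3] tilt [-0.002 -0.   ] j6 0.30
shift [0.0155 0.1624 0.0522] turn -0.2896
```

Emit:
drive_tool(motion=[[[0.005, 0.05, 0], -0.1, 0.01], [[0.01, 0.1, 0.02], -0.2, 0.01], [[0.015, 0.14, 0.04], -0.29, 0.01], [[0.0155, 0.162, 0.052], -0.29, 0.01], [[0.0155, 0.162, 0.052], -0.29, 0.01]])

```text
t: 20.8
ee_pos: [0.5605, 0.2105, 0.1478]
orientation: [-0.04, 0.999, -0.0, -0.002]
contact_force: [-0.7, -0.0, -2.5]
width: 0.0224
grip_force: 60.3
```

```bash
python3 -c "
from meter import *
a=fw(-.06,-.102)
go((a[0],a[1],.09,184.8))"
```

```text
t 20.8 p [0.5605 0.2105 0.1478] phi -175.39 w 0.0224 F [-0.7 -0.  -2.5] tilt [-0.004 -0.001] j6 0.28
shift [0.0009 0.0004 0.0578] turn -0.0033
```

Emit:
drive_tool(motion=[[[0, 0, 0.02], -0.003, 0.01], [[0, 0, 0.04], -0.003, 0.01], [[0, 0, 0.055], -0.003, 0.01], [[0, 0, 0.055], -0.003, 0.01], [[0, 0, 0.055], -0.003, 0.01]])

```text
t: 21.3
ee_pos: [0.562, 0.2074, 0.0956]
orientation: [-0.039, 0.999, -0.0, -0.0]
contact_force: [-0.6, 0.0, -1.9]
width: 0.0227
grip_force: 60.3
```

Emit:
drive_tool(motion=[[[0, 0, 0.003], 0, 0.01], [[0, 0, 0.006], 0, 0.01], [[0, 0, 0.008], 0, 0.01], [[0, 0, 0.01], 0, 0.01], [[0, 0, 0.01], 0, 0.01]])

```text
t: 21.8
ee_pos: [0.5619, 0.2082, 0.0849]
orientation: [-0.04, 0.999, -0.0, -0.0]
contact_force: [-0.3, -0.3, -2.2]
width: 0.0225
grip_force: 60.3
```

```bash
python3 -c "
from h import *
a=fw(-.045,-.09)
go((a[0],a[1],.081,184.8))"
```

```text
t 21.8 p [0.5619 0.2082 0.0849] phi -175.43 w 0.0225 F [-0.3 -0.3 -2.2] tilt [-0. -0.] j6 0.28
shift [-0.0128  0.0149  0.0039] turn -0.0041
```

Emit:
drive_tool(motion=[[[0, 0, 0.002], 0, 0.01], [[-0.004, 0.004, 0.003], 0, 0.01], [[-0.008, 0.008, 0.003], 0, 0.01], [[-0.01, 0.011, 0.003], 0, 0.01], [[-0.01, 0.011, 0.003], 0, 0.01]])

```text
t: 22.3
ee_pos: [0.5691, 0.2194, 0.0811]
orientation: [-0.04, 0.999, -0.001, -0.002]
contact_force: [-4.9, -2.6, -1.2]
width: 0.0223
grip_force: 60.6
```

Emit:
drive_tool(motion=[[[0, 0, 0.001], 0, 0.01], [[-0.001, 0.001, 0.001], 0, 0.01], [[-0.002, 0.002, 0.001], 0, 0.01], [[-0.003, 0.003, 0.001], 0, 0.01], [[-0.003, 0.003, 0.001], 0, 0.01]])

```text
t: 22.8
ee_pos: [0.5689, 0.22, 0.0806]
orientation: [-0.04, 0.999, -0.004, -0.005]
contact_force: [-15.8, -10.8, 13.5]
width: 0.0219
grip_force: 62.3
```

```bash
python3 -c "
from h import *
a=fw(-.045,-.09)
go((a[0],a[1],.081,184.8))"
```

```text
t 22.8 p [0.5689 0.22   0.0806] phi -175.47 w 0.0219 F [-15.8 -10.8  13.5] tilt [-0.009 -0.007] j6 0.29
shift [-0.0049  0.0037 -0.0004] turn -0.0046
```

Emit:
drive_tool(motion=[[[0, 0, -0.001], 0, 0.01], [[0, 0.001, -0.0015], 0, 0.01], [[0, 0.002, -0.0015], 0, 0.01], [[0, 0.003, -0.0015], 0, 0.01], [[0, 0.003, -0.0015], 0, 0.01]])

```text
t: 23.3
ee_pos: [0.569, 0.2221, 0.0811]
orientation: [-0.039, 0.999, -0.004, -0.005]
contact_force: [-12.3, -12.4, 4.7]
width: 0.0227
grip_force: 61.3
```

```bash
python3 -c "
from h import *
a=fw(-.045,-.09)
go((a[0],a[1],.081,184.8))
im=snap('top')
cv2.imwrite('pics/c4.png',cv2.resize(im[140:240,150:300],None,fx=5,fy=5,interpolation=cv2.INTER_CUBIC))"
```

```text
t 23.3 p [0.569  0.2221 0.0811] phi -175.52 w 0.0227 F [-12.3 -12.4   4.7] tilt [-0.009 -0.009] j6 0.30
shift [-0.0046  0.0016  0.0001] turn -0.0056
```

View pics/c4.png

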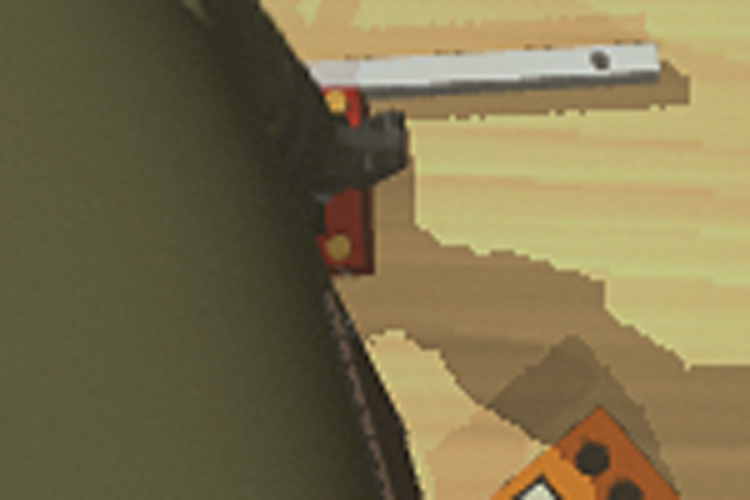

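The bank's end (px ~(217,158)) stands at the long arm, and the arm hides the meter joint. I keep pushing along +y.

Emit:
drive_tool(motion=[[[0.001, 0.001, 0], 0, 0.01], [[0.001, 0.002, 0], 0, 0.01], [[0.001, 0.003, 0], 0, 0.01], [[0.001, 0.004, 0], 0, 0.01], [[0.001, 0.004, 0], 0, 0.01]])

```text
t: 23.85
ee_pos: [0.569, 0.223, 0.0813]
orientation: [-0.039, 0.999, -0.008, -0.003]
contact_force: [-8.1, -20.7, 6.2]
width: 0.0221
grip_force: 61.6
```

```bash
python3 -c "
from h import *
a=fw(-.045,-.09)
go((a[0],a[1],.081,184.8))"
```

```text
t 23.9 p [0.569  0.223  0.0813] phi -175.57 w 0.0221 F [ -8.1 -20.7   6.2] tilt [-0.006 -0.016] j6 0.30
shift [-0.0045  0.0007  0.0003] turn -0.0064
```

Emit:
drive_tool(motion=[[[0.001, -0.002, 0], 0, 0.01], [[0.001, -0.003, 0], 0, 0.01], [[0.001, -0.003, 0], 0, 0.028], [[0.001, -0.003, 0], 0, 0.028], [[0.001, -0.003, 0], 0, 0.028]])

```text
t: 24.35
ee_pos: [0.5704, 0.2251, 0.0819]
orientation: [-0.039, 0.999, -0.002, -0.001]
contact_force: [-3.9, -7.3, -1.3]
width: 0.028
grip_force: 3.5
```

Emit:
drive_tool(motion=[[[0, 0, -0.02], 0, 0.028], [[0, 0, -0.05], 0, 0.028], [[0, 0, -0.09], 0, 0.05], [[0, 0, -0.12], 0, 0.05], [[0, 0, -0.12], 0, 0.05]])

```text
t: 24.85
ee_pos: [0.5753, 0.2291, 0.2087]
orientation: [-0.04, 0.999, 0.002, 0.005]
contact_force: [0.1, 0.6, -0.4]
width: 0.0501
grip_force: 0.0
```

```bash
python3 -c "
from h import *
go((.53,-.02,.2,160),(.46,-.2,.2,120))"
```

```text
t 24.9 p [0.5753 0.2291 0.2087] phi -175.41 w 0.0501 F [ 0.1  0.6 -0.4] tilt [0.01  0.004] j6 0.30
shift [ 0.065  -0.2446  0.0087] turn 0.4291
shift [ 0.0042 -0.1931 -0.    ] turn 0.6981
```

Emit:
drive_tool(motion=[[[0.01, -0.05, 0], 0.08, 0.05], [[0.03, -0.1, 0], 0.16, 0.05], [[0.05, -0.15, 0], 0.24, 0.05], [[0.06, -0.2, 0], 0.32, 0.05], [[0.065, -0.245, 0], 0.43, 0.05]])

```text
t: 25.35
ee_pos: [0.5262, -0.0187, 0.2028]
orientation: [0.176, 0.984, 0.0, 0.001]
contact_force: [-0.0, 0.3, -0.1]
width: 0.05
grip_force: 0.0
```

```bash
python3 -c "
from h import *
go((.46,-.2,.2,125),(.4427,-.363,.17,89))"
```

```text
t 25.4 p [ 0.5262 -0.0187  0.2028] phi 159.77 w 0.0500 F [-0.   0.3 -0.1] tilt [0.001 0.   ] j6 0.32
shift [-0.0006 -0.193   0.0028] turn 0.6069
shift [-0.1236 -0.1077  0.03  ] turn 0.6283
```

Emit:
drive_tool(motion=[[[0, -0.04, 0], 0.13, 0.05], [[0, -0.08, 0], 0.26, 0.05], [[0, -0.12, 0], 0.39, 0.05], [[0, -0.16, 0], 0.52, 0.05], [[0, -0.193, 0], 0.65, 0.05]])

```text
t: 25.85
ee_pos: [0.4602, -0.2006, 0.2028]
orientation: [0.482, 0.876, 0.0, 0.001]
contact_force: [0.4, -0.9, 0.1]
width: 0.0501
grip_force: 0.0
```

Run:
```python
from m import *
im=snap('top','top5.png')
c1=cv2.resize(im[130:280,405:505],None,fx=4,fy=4,interpolation=cv2.INTER_CUBIC);c2=cv2.resize(im[140:240,150:250],None,fx=6,fy=6,interpolation=cv2.INTER_CUBIC)
cv2.imwrite('pics/c5.png',np.hstack([c1[:600,:190],c2]))
go((.4427,-.363,.17,89))
```

```text
t 25.9 p [ 0.4589 -0.2041  0.2028] phi 121.89 w 0.0497 F [-1.2 -2.8 -0.2] tilt [-0.    -0.004] j6 0.60
shift [-0.1263 -0.0977  0.0328] turn 0.574
```

View pics/c5.png

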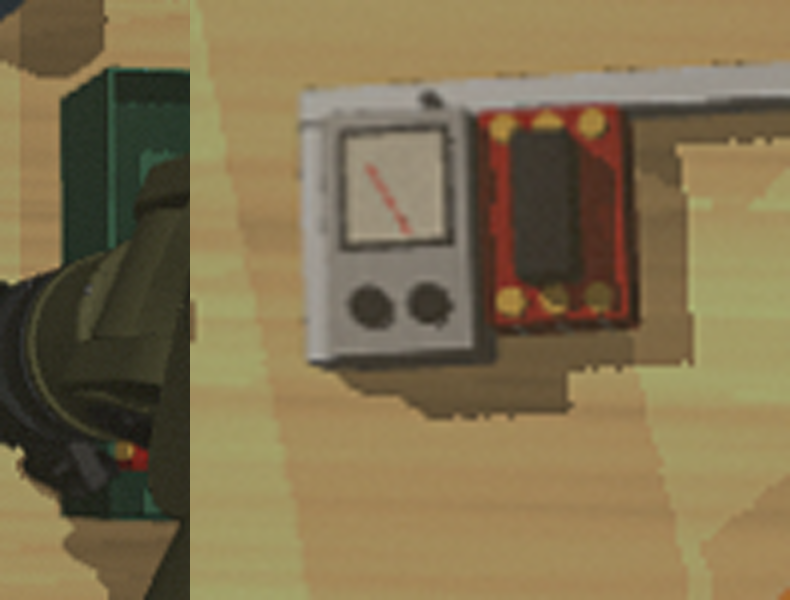

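The meter and first bank stand tight in the corner (crop px ~(405,230) and (560,215)). Next is bank 2.

Emit:
drive_tool(motion=[[[-0.03, -0.02, 0], 0.12, 0.05], [[-0.06, -0.05, 0.01], 0.24, 0.05], [[-0.1, -0.08, 0.02], 0.36, 0.05], [[-0.126, -0.098, 0.032], 0.48, 0.05], [[-0.126, -0.098, 0.032], 0.574, 0.05]])

```text
t: 26.4
ee_pos: [0.4457, -0.3613, 0.1689]
orientation: [0.711, 0.703, -0.0, 0.0]
contact_force: [-0.6, 0.2, 0.6]
width: 0.05
grip_force: 0.0
```

Run:
```python
from h import *
go((.4427,-.363,.081,89))
```

```text
t 26.4 p [ 0.4457 -0.3613  0.1689] phi 89.35 w 0.0500 F [-0.6  0.2  0.6] tilt [-0.    -0.001] j6 0.90
shift [-0.0017 -0.003   0.0879] turn 0.0061
```

Emit:
drive_tool(motion=[[[-0.006, -0.003, 0.03], 0.006, 0.05], [[-0.006, -0.003, 0.055], 0.006, 0.05], [[-0.006, -0.003, 0.075], 0.006, 0.05], [[-0.006, -0.003, 0.088], 0.006, 0.05], [[-0.006, -0.003, 0.088], 0.006, 0.05]])

```text
t: 26.9
ee_pos: [0.4422, -0.3628, 0.0808]
orientation: [0.71, 0.704, -0.0, -0.001]
contact_force: [0.2, -0.3, 0.9]
width: 0.0497
grip_force: 0.0
```

Emit:
drive_tool(motion=[[[0, 0, 0], 0, 0.03], [[0, 0, 0], 0, 0.015], [[0, 0, 0], 0, 0.015], [[0, 0, 0], 0, 0.015], [[0, 0, 0], 0, 0.015]])

```text
t: 27.4
ee_pos: [0.4439, -0.3644, 0.0841]
orientation: [0.71, 0.704, 0.0, 0.001]
contact_force: [0.3, 1.2, 5.4]
width: 0.0221
grip_force: 60.9
```

Emit:
drive_tool(motion=[[[0, 0, -0.01], 0, 0.01], [[0, 0, -0.03], 0, 0.01], [[0, 0, -0.06], 0, 0.01], [[0, 0, -0.1], 0, 0.01], [[0, 0, -0.12], 0, 0.01]])

```text
t: 27.9
ee_pos: [0.4433, -0.3643, 0.2059]
orientation: [0.711, 0.704, 0.0, 0.001]
contact_force: [0.3, -0.8, -4.4]
width: 0.0223
grip_force: 59.6
```

```bash
python3 -c "
from h import *
go((.52,-.13,.2,130))"
```

```text
t 27.9 p [ 0.4433 -0.3643  0.2059] phi 89.45 w 0.0223 F [ 0.3 -0.8 -4.4] tilt [ 0.002 -0.002] j6 0.89
shift [0.235  0.0744 0.0059] turn -0.7078
```

Emit:
drive_tool(motion=[[[0.04, 0.01, 0], -0.14, 0.01], [[0.09, 0.03, 0], -0.28, 0.01], [[0.14, 0.05, 0], -0.42, 0.01], [[0.19, 0.06, 0], -0.56, 0.01], [[0.22, 0.074, 0], -0.7, 0.01]])

```text
t: 28.4
ee_pos: [0.5179, -0.1419, 0.2026]
orientation: [0.423, 0.906, -0.0, -0.001]
contact_force: [1.3, -0.3, -3.9]
width: 0.0224
grip_force: 59.6
```

```bash
python3 -c "
from h import *
go((.545,.03,.2,170))"
```

```text
t 28.4 p [ 0.5179 -0.1419  0.2026] phi 129.92 w 0.0224 F [ 1.3 -0.3 -3.9] tilt [-0.002  0.001] j6 0.61
shift [0.1144 0.1311 0.0026] turn -0.6994
```

Emit:
drive_tool(motion=[[[0.02, 0.03, 0], -0.14, 0.01], [[0.05, 0.06, 0], -0.28, 0.01], [[0.08, 0.09, 0], -0.42, 0.01], [[0.1, 0.11, 0], -0.56, 0.01], [[0.114, 0.13, 0], -0.7, 0.01]])

```text
t: 28.9
ee_pos: [0.5454, 0.028, 0.2026]
orientation: [0.086, 0.996, -0.0, -0.001]
contact_force: [-0.3, -1.2, -3.7]
width: 0.0224
grip_force: 59.7
```

```bash
python3 -c "
from h import *
a=fw(-.06,-.164);print(a)
go((a[0],a[1],.15,184.8))"
```

```text
[0.56473359 0.1490545 ]
t 28.9 p [0.5454 0.028  0.2026] phi 170.09 w 0.0224 F [-0.3 -1.2 -3.7] tilt [-0.002 -0.   ] j6 0.22
shift [0.0018 0.1225 0.0526] turn -0.2568
```

Emit:
drive_tool(motion=[[[0, 0.04, 0], -0.1, 0.01], [[0, 0.08, 0.01], -0.2, 0.01], [[0.002, 0.11, 0.03], -0.257, 0.01], [[0.002, 0.122, 0.05], -0.257, 0.01], [[0.002, 0.122, 0.052], -0.257, 0.01]])

```text
t: 29.4
ee_pos: [0.5642, 0.1478, 0.1478]
orientation: [-0.04, 0.999, -0.0, -0.003]
contact_force: [-1.1, -0.7, -4.6]
width: 0.0219
grip_force: 59.9
```

```bash
python3 -c "
from h import *
a=fw(-.06,-.164)
go((a[0],a[1],.088,184.8))"
```

```text
t 29.4 p [0.5642 0.1478 0.1478] phi -175.45 w 0.0219 F [-1.1 -0.7 -4.6] tilt [-0.005 -0.001] j6 0.18
shift [-0.0007  0.0012  0.0598] turn -0.0044
```

Emit:
drive_tool(motion=[[[0, 0, 0.02], -0.004, 0.01], [[0, 0, 0.04], -0.004, 0.01], [[0, 0, 0.055], -0.004, 0.01], [[0, 0, 0.06], -0.004, 0.01], [[0, 0, 0.06], -0.004, 0.01]])

```text
t: 29.9
ee_pos: [0.5659, 0.1457, 0.0905]
orientation: [-0.04, 0.999, -0.0, -0.001]
contact_force: [-0.2, -0.2, -3.5]
width: 0.0222
grip_force: 59.8
```

Emit:
drive_tool(motion=[[[0, 0, 0.002], 0, 0.01], [[0, 0, 0.004], 0, 0.01], [[0, 0, 0.006], 0, 0.01], [[0, 0, 0.007], 0, 0.01], [[0, 0, 0.007], 0, 0.01]])

```text
t: 30.4
ee_pos: [0.5664, 0.1466, 0.0836]
orientation: [-0.04, 0.999, -0.0, -0.0]
contact_force: [-0.5, 0.6, -4.4]
width: 0.0224
grip_force: 59.9
```

```bash
python3 -c "
from h import *
a=fw(-.047,-.15)
go((a[0],a[1],.081,184.8))"
```

```text
t 30.4 p [0.5664 0.1466 0.0836] phi -175.37 w 0.0224 F [-0.5  0.6 -4.4] tilt [-0. -0.] j6 0.17
shift [-0.0115  0.0166  0.0026] turn -0.003
```

Emit:
drive_tool(motion=[[[-0.002, 0.003, 0.001], 0, 0.01], [[-0.004, 0.006, 0.002], 0, 0.01], [[-0.007, 0.009, 0.002], 0, 0.01], [[-0.009, 0.012, 0.002], 0, 0.01], [[-0.009, 0.012, 0.002], 0, 0.01]])

```text
t: 30.9
ee_pos: [0.5744, 0.1596, 0.0815]
orientation: [-0.041, 0.999, -0.0, -0.0]
contact_force: [-1.1, 0.5, -3.6]
width: 0.0226
grip_force: 59.9
```

Emit:
drive_tool(motion=[[[-0.001, 0.001, 0], 0, 0.01], [[-0.002, 0.002, 0], 0, 0.01], [[-0.003, 0.003, 0], 0, 0.01], [[-0.004, 0.004, 0.0005], 0, 0.01], [[-0.004, 0.005, 0.0005], 0, 0.01]])

```text
t: 31.4
ee_pos: [0.5744, 0.1608, 0.0815]
orientation: [-0.039, 0.999, -0.004, -0.003]
contact_force: [-14.5, -13.9, 14.5]
width: 0.0223
grip_force: 62.1
```

```bash
python3 -c "
from h import *
a=fw(-.047,-.15)
go((a[0],a[1],.081,184.8))"
```

```text
t 31.4 p [0.5744 0.1608 0.0815] phi -175.48 w 0.0223 F [-14.5 -13.9  14.5] tilt [-0.006 -0.008] j6 0.20
shift [-0.0024  0.0032  0.0005] turn -0.0049
```

Emit:
drive_tool(motion=[[[0.0005, 0.001, -0.001], 0, 0.01], [[0.001, 0.002, -0.0015], 0, 0.01], [[0.001, 0.003, -0.0015], 0, 0.01], [[0.001, 0.005, -0.0015], 0, 0.01], [[0.001, 0.006, -0.0015], 0, 0.01]])

```text
t: 31.9
ee_pos: [0.5745, 0.1636, 0.0821]
orientation: [-0.039, 0.999, -0.007, -0.002]
contact_force: [-6.0, -23.7, 6.0]
width: 0.0224
grip_force: 61.2
```

```bash
python3 -c "
from h import *
a=fw(-.047,-.15)
go((a[0],a[1],.081,184.8))"
```

```text
t 31.9 p [0.5745 0.1636 0.0821] phi -175.55 w 0.0224 F [ -6.  -23.7   6. ] tilt [-0.003 -0.015] j6 0.21
shift [-0.0021  0.0003  0.0011] turn -0.0062
```

Emit:
drive_tool(motion=[[[-0.001, 0, 0], 0, 0.01], [[-0.003, 0, 0], 0, 0.01], [[-0.001, -0.002, 0], 0, 0.01], [[0, -0.004, 0], 0, 0.01], [[0, -0.004, 0], 0, 0.01]])

```text
t: 32.4
ee_pos: [0.5745, 0.1631, 0.0819]
orientation: [-0.039, 0.999, -0.003, -0.002]
contact_force: [-7.4, -9.0, 1.5]
width: 0.0222
grip_force: 60.7
```

Emit:
drive_tool(motion=[[[0, 0, 0], 0, 0.03], [[0, 0, 0], 0, 0.03], [[0, 0, 0], 0, 0.032], [[0, 0, 0], 0, 0.032], [[0, 0, 0], 0, 0.032]])

```text
t: 32.9
ee_pos: [0.5777, 0.1666, 0.0832]
orientation: [-0.04, 0.999, -0.0, 0.001]
contact_force: [0.8, -2.4, 1.0]
width: 0.0318
grip_force: 1.1
```

Emit:
drive_tool(motion=[[[0, 0, -0.02], 0, 0.032], [[0, 0, -0.05], 0, 0.032], [[0, 0, -0.09], 0, 0.05], [[0, 0, -0.12], 0, 0.05], [[0, 0, -0.12], 0, 0.05]])

```text
t: 33.4
ee_pos: [0.5801, 0.1681, 0.2081]
orientation: [-0.041, 0.999, 0.002, 0.004]
contact_force: [-0.4, 0.5, -0.2]
width: 0.0498
grip_force: 0.0
```

```bash
python3 -c "
from h import *
go((.53,-.07,.2,184.8))"
```

```text
t 33.4 p [0.5801 0.1681 0.2081] phi -175.35 w 0.0498 F [-0.4  0.5 -0.2] tilt [0.009 0.004] j6 0.20
shift [ 0.0692 -0.2332  0.0081] turn -0.0026
```

Emit:
drive_tool(motion=[[[0.01, -0.05, 0], 0, 0.05], [[0.03, -0.1, 0], 0, 0.05], [[0.04, -0.15, 0], 0, 0.05], [[0.06, -0.2, 0], 0, 0.05], [[0.07, -0.23, 0], 0, 0.05]])

```text
t: 33.9
ee_pos: [0.5249, -0.0701, 0.2023]
orientation: [-0.04, 0.999, 0.0, 0.0]
contact_force: [0.1, -0.7, 0.8]
width: 0.0501
grip_force: 0.0
```

```bash
cat > row.py <<'E'
from m import *
def look(f):
    im=snap('top',f)
    h=cv2.cvtColor(im,cv2.COLOR_BGR2HSV);H,S,V=[h[...,i].astype(int) for i in range(3)]
    g=((H>52)&(H<95)&(S>62)&(V>35)).astype(np.uint8)*255
    g=cv2.morphologyEx(g,cv2.MORPH_CLOSE,np.ones((9,9)))
    red=(((H<8)|(H>172))&(S>90)).astype(np.uint8)*255
    red=cv2.morphologyEx(red,cv2.MORPH_CLOSE,np.ones((9,9)))
    c=blob(red,(195,150,280,215));print('reds',rect('top',c,.04),'expect',fw(-.045,-.12),np.degrees(A))
    c=blob(((S<60)&(V>60)).astype(np.uint8)*255,(172,160,206,205));print('meter',rect('top',c,.055), fw(-.05,-.03))
    return im,h,g
E
python3 - <<'E'
from row import *
im,h,g=look('top6.png')
c=blob(g,(330,130,408,270));print('lid',rect('top',c,.017))
k=(h[...,2]<48).astype(np.uint8)*255
c=blob(k,(355,180,392,225));print('knob',rect('top',c,.045))
cv2.imwrite('pics/c6.png',np.hstack([cv2.resize(im[140:240,150:250],(400,400),interpolation=cv2.INTER_CUBIC),cv2.resize(im[130:280,300:450],(400,400),interpolation=cv2.INTER_CUBIC)]))
go((.525,-.18,.12,177.6))
E
```

```text
reds (array([0.5758, 0.1942]), [0.11882314085960388, 0.08997130393981934], np.float32(-84.939026)) expect [0.576  0.1942] 4.8
meter (array([0.5585, 0.2823]), [0.09844315052032471, 0.061115678399801254], np.float32(3.3117523)) [0.5635 0.2834]Traceback (most recent call last):
  File "<stdin>", line 3, in <module>
  File "m.py", line 6, in blob
    c=max(cv2.findContours(m,0,cv2.CHAIN_APPROX_NONE)[0],key=cv2.contourArea)
ValueError: max() iterable argument is empty
```

Run:
```python
from row import *
im=cv2.imread('pics/top6.png');h=cv2.cvtColor(im,cv2.COLOR_BGR2HSV);H,S,V=[h[...,i].astype(int) for i in range(3)]
print('expected top corners px',proj('top',[list(fw(a,b))+[.055] for a,b in((0,0),(-.1,0),(-.1,-.06),(0,-.06))]).round(1).tolist())
gy=cv2.cvtColor(im,cv2.COLOR_BGR2GRAY)
print(gy[194:208,176:200:4].T)
g=((H>50)&(H<98)&(S>50)&(V>30)).astype(np.uint8)*255;g=cv2.morphologyEx(g,cv2.MORPH_CLOSE,np.ones((7,7)))
for p in[(350,160),(390,240),(371,195)]: print(p,h[p[1],p[0]])
c=blob(g,(330,130,408,270));print('lid',rect('top',c,.017))
cv2.imwrite('pics/c6.png',np.hstack([cv2.resize(im[140:240,150:250],(400,400),interpolation=cv2.INTER_CUBIC),cv2.resize(im[130:280,300:450],(400,400),interpolation=cv2.INTER_CUBIC)]))
go((.525,-.18,.12,177.6))
```

```text
expected top corners px [[171.4, 158.0], [172.4, 198.6], [197.1, 197.3], [195.8, 156.6]]
[[136 137 135 137 143  77  61  79 100  93 125 153 147 146]
 [ 75 134 137 135 136  69  59  68 100  99  97  92 148 147]
 [138 138 138 139 128  68  63  81  99  98  96  92 150 147]
 [133 137 136 137  99  66  62  87 101  99  98  97  93  90]
 [123 136 136 145  81  62  61  96 102  98  98  98  93  92]
 [129 136 137 140  74  63  59 100 102  99  98  98  96  90]]
(350, 160) [26 92 61]
(390, 240) [29 86 86]
(371, 195) [28 88 87]Traceback (most recent call last):
  File "<stdin>", line 8, in <module>
  File "m.py", line 6, in blob
    c=max(cv2.findContours(m,0,cv2.CHAIN_APPROX_NONE)[0],key=cv2.contourArea)
ValueError: max() iterable argument is empty
```

The meter's lower edge matches flush: rows 198.5→197.5, against 198.6→197.3 expected. The row of banks is at (0.5758, 0.1942), 4.94° off (expected 0.576, 0.1942). The arm hides the lid, which hasn't been touched since its release at a known TCP of (0.525,-0.180), so I go there.

```bash
python3 -c "
from h import *
go((.525,-.18,.12,177.6))"
```

```text
t 34.0 p [ 0.5235 -0.0749  0.2023] phi -175.63 w 0.0503 F [-1.5 -4.6 -0.4] tilt [-0.001 -0.004] j6 -0.22
shift [ 0.0065 -0.1049  0.0823] turn 0.1181
```

Emit:
drive_tool(motion=[[[0.002, -0.03, 0.02], 0.04, 0.05], [[0.004, -0.07, 0.04], 0.08, 0.05], [[0.006, -0.1, 0.07], 0.118, 0.05], [[0.006, -0.105, 0.08], 0.118, 0.05], [[0.006, -0.105, 0.08], 0.118, 0.05]])

```text
t: 34.45
ee_pos: [0.5268, -0.1734, 0.1205]
orientation: [0.019, 1.0, 0.001, -0.002]
contact_force: [0.0, 0.3, 1.1]
width: 0.0499
grip_force: 0.0
```

Emit:
drive_tool(motion=[[[0, 0, 0], 0, 0.05], [[0, 0, 0], 0, 0.05], [[0, 0, 0], 0, 0.05], [[0, 0, 0], 0, 0.05], [[0, 0, 0], 0, 0.05]])

```text
t: 34.95
ee_pos: [0.5285, -0.1732, 0.1232]
orientation: [0.018, 1.0, -0.0, 0.0]
contact_force: [-0.7, -0.4, -0.1]
width: 0.0502
grip_force: 0.0
```

```bash
python3 -c "
from h import *
go((.525,-.18,.046,177.6))
im=snap('side');cv2.imwrite('pics/c7.png',cv2.resize(im[130:230,200:350],None,fx=4,fy=4,interpolation=cv2.INTER_CUBIC))"
```

```text
t 35.0 p [ 0.5285 -0.1732  0.1232] phi 177.91 w 0.0502 F [-0.7 -0.4 -0.1] tilt [ 0.001 -0.   ] j6 -0.28
shift [ 0.0033 -0.0069  0.0772] turn 0.0053
```

View pics/c7.png

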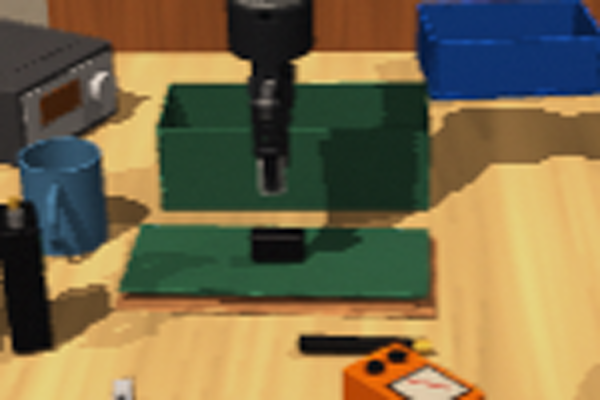

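The gripper (px x≈271) is above the knob (≈277), and the lid lies flat on the mat. Grip it and lift.

Emit:
drive_tool(motion=[[[0.003, -0.007, 0.02], 0.005, 0.05], [[0.003, -0.007, 0.04], 0.005, 0.05], [[0.003, -0.007, 0.06], 0.005, 0.05], [[0.003, -0.007, 0.075], 0.005, 0.05], [[0.003, -0.007, 0.075], 0.005, 0.05]])

```text
t: 35.5
ee_pos: [0.5231, -0.1798, 0.0457]
orientation: [0.021, 1.0, 0.001, -0.002]
contact_force: [-0.7, 0.1, 0.4]
width: 0.0499
grip_force: 0.0
```

Emit:
drive_tool(motion=[[[0, 0, 0], 0, 0.03], [[0, 0, 0], 0, 0.015], [[0, 0, 0], 0, 0.015], [[0, 0, 0], 0, 0.015], [[0, 0, 0], 0, 0.015]])

```text
t: 36.0
ee_pos: [0.5258, -0.1807, 0.0489]
orientation: [0.021, 1.0, -0.0, 0.001]
contact_force: [-0.6, 0.5, 6.1]
width: 0.0206
grip_force: 61.2
```

```bash
python3 -c "
from h import *
go((.52,-.18,.2,177.6))"
```

```text
t 36.0 p [ 0.5258 -0.1807  0.0489] phi 177.58 w 0.0206 F [-0.6  0.5  6.1] tilt [ 0.002 -0.001] j6 -0.29
shift [ 0.0059  0.0005 -0.1511] turn -0.0004
```

Emit:
drive_tool(motion=[[[0, 0, -0.02], 0, 0.01], [[0, 0, -0.06], 0, 0.01], [[0, 0, -0.1], 0, 0.01], [[0, 0, -0.13], 0, 0.01], [[0, 0, -0.14], 0, 0.01]])

```text
t: 36.5
ee_pos: [0.5265, -0.181, 0.191]
orientation: [0.021, 1.0, -0.001, 0.002]
contact_force: [0.8, -0.0, -3.2]
width: 0.0206
grip_force: 60.3
```

Emit:
drive_tool(motion=[[[0.005, -0.04, 0], -0.02, 0.01], [[0.005, -0.09, 0], -0.037, 0.01], [[0.005, -0.14, 0], -0.037, 0.01], [[0.005, -0.175, 0], -0.037, 0.01], [[0.005, -0.185, 0], -0.037, 0.01]])

```text
t: 37.0
ee_pos: [0.5108, -0.3684, 0.1856]
orientation: [0.005, 1.0, -0.0, -0.001]
contact_force: [0.9, 0.1, -3.0]
width: 0.0207
grip_force: 60.4
```

Emit:
drive_tool(motion=[[[0, 0, 0], 0, 0.01], [[0, 0, 0], 0, 0.01], [[0, 0, 0], 0, 0.01], [[0, 0, 0], 0, 0.01], [[0, 0, 0], 0, 0.01]])

```text
t: 37.5
ee_pos: [0.5124, -0.3641, 0.1878]
orientation: [0.002, 1.0, 0.0, 0.0]
contact_force: [0.9, -0.3, -2.5]
width: 0.0208
grip_force: 60.4
```

```bash
python3 -c "
from h import *
go((.5155,-.370,.145,179.7))"
```

```text
t 37.5 p [ 0.5124 -0.3641  0.1878] phi 179.78 w 0.0208 F [ 0.9 -0.3 -2.5] tilt [0. 0.] j6 -0.61
shift [-0.0031 -0.0059  0.0428] turn 0.0014
```

Emit:
drive_tool(motion=[[[-0.003, -0.006, 0.015], 0, 0.01], [[-0.003, -0.006, 0.03], 0, 0.01], [[-0.003, -0.006, 0.04], 0, 0.01], [[-0.003, -0.006, 0.04], 0, 0.01], [[-0.003, -0.006, 0.04], 0, 0.01]])

```text
t: 38.0
ee_pos: [0.5149, -0.371, 0.1472]
orientation: [0.003, 1.0, 0.0, -0.0]
contact_force: [-0.3, 0.7, -2.9]
width: 0.0209
grip_force: 60.4
```

Emit:
drive_tool(motion=[[[0, 0, 0], 0, 0.01], [[0, 0, 0], 0, 0.01], [[0, 0, 0], 0, 0.01], [[0, 0, 0], 0, 0.01], [[0, 0, 0], 0, 0.01]])

```text
t: 38.5
ee_pos: [0.5151, -0.3711, 0.1478]
orientation: [0.003, 1.0, -0.0, 0.0]
contact_force: [0.9, -0.3, -3.6]
width: 0.0209
grip_force: 60.4
```

```bash
python3 -c "
from h import *
go((.5155,-.370,.126,179.7))"
```

```text
t 38.5 p [ 0.5151 -0.3711  0.1478] phi 179.70 w 0.0209 F [ 0.9 -0.3 -3.6] tilt [ 0. -0.] j6 -0.62
shift [-0.0004  0.0011  0.0218] turn -0.0001
```

Emit:
drive_tool(motion=[[[0, 0.001, 0.004], 0, 0.01], [[0, 0.001, 0.008], 0, 0.01], [[0, 0.001, 0.012], 0, 0.01], [[0, 0.001, 0.016], 0, 0.01], [[0, 0.001, 0.018], 0, 0.01]])

```text
t: 39.0
ee_pos: [0.5148, -0.3699, 0.1289]
orientation: [0.003, 1.0, 0.0, -0.0]
contact_force: [-0.7, 0.4, -3.2]
width: 0.0206
grip_force: 60.4
```

Emit:
drive_tool(motion=[[[0, 0, 0.002], 0, 0.01], [[0, 0, 0.003], 0, 0.01], [[0, 0, 0.004], 0, 0.01], [[0, 0, 0.005], 0, 0.01], [[0, 0, 0.005], 0, 0.01]])

```text
t: 39.5
ee_pos: [0.5151, -0.3701, 0.1259]
orientation: [0.003, 1.0, -0.0, 0.0]
contact_force: [-3.2, 2.6, 4.3]
width: 0.0209
grip_force: 61.5
```

```bash
python3 -c "
from h import *
go((.5155,-.370,.126,179.7))"
```

```text
t 39.5 p [ 0.5151 -0.3701  0.1259] phi 179.70 w 0.0209 F [-3.2  2.6  4.3] tilt [ 0.001 -0.   ] j6 -0.62
shift [-0.0004  0.0001 -0.0001] turn -0.0001
```

Seated at z = 0.1259, as at the start. Release, rise, and move clear for a check.

Emit:
drive_tool(motion=[[[0, 0, 0], 0, 0.03], [[0, 0, 0], 0, 0.04], [[0, 0, 0], 0, 0.05], [[0, 0, 0], 0, 0.05], [[0, 0, 0], 0, 0.05]])

```text
t: 40.0
ee_pos: [0.5151, -0.3701, 0.1246]
orientation: [0.003, 1.0, -0.0, -0.0]
contact_force: [0.0, -0.1, -0.6]
width: 0.0502
grip_force: 0.0
```

Emit:
drive_tool(motion=[[[0, 0, -0.02], 0, 0.05], [[0, 0, -0.05], 0, 0.05], [[0, 0, -0.09], 0, 0.05], [[0, 0, -0.12], 0, 0.05], [[0, 0, -0.12], 0, 0.05]])

```text
t: 40.5
ee_pos: [0.5172, -0.3717, 0.25]
orientation: [0.003, 1.0, -0.002, 0.003]
contact_force: [0.6, -1.1, 0.4]
width: 0.05
grip_force: 0.0
```

Emit:
drive_tool(motion=[[[0.04, -0.03, 0], 0, 0.05], [[0.08, -0.06, 0], 0, 0.05], [[0.11, -0.1, 0], 0, 0.05], [[0.11, -0.14, 0], 0, 0.05], [[0.11, -0.17, 0], 0, 0.05]])

```text
t: 41.0
ee_pos: [0.4026, -0.5416, 0.2441]
orientation: [0.004, 1.0, -0.0, -0.0]
contact_force: [1.1, -0.4, -0.5]
width: 0.0501
grip_force: 0.0
```

Emit:
drive_tool(motion=[[[0, 0, 0], 0, 0.05], [[0, 0, 0], 0, 0.05], [[0, 0, 0], 0, 0.05], [[0, 0, 0], 0, 0.05], [[0, 0, 0], 0, 0.05]])

```text
t: 41.5
ee_pos: [0.4046, -0.5385, 0.2449]
orientation: [0.002, 1.0, -0.0, 0.0]
contact_force: [0.1, 0.4, -0.1]
width: 0.0501
grip_force: 0.0
```

Run:
```python
from row import *
go()
im,h,g=look('top8.png');s=snap('side','side8.png')
gy=cv2.cvtColor(im,cv2.COLOR_BGR2GRAY)
print(gy[194:203,176:197:4].T)
a=cv2.resize(im[140:240,150:250],(400,400),interpolation=cv2.INTER_CUBIC);b=cv2.resize(s[130:330,170:370],(400,400),interpolation=cv2.INTER_CUBIC)
cv2.imwrite('pics/c8.png',np.hstack([a,b]))
```

```text
t 41.5 p [ 0.4046 -0.5385  0.2449] phi 179.77 w 0.0501 F [ 0.1  0.4 -0.1] tilt [ 0. -0.] j6 -0.92
reds (array([0.5762, 0.1942]), [0.11859584599733353, 0.08992405235767365], np.float32(-85.78916)) expect [0.576  0.1942] 4.8
meter (array([0.5578, 0.2823]), [0.09973015636205673, 0.061067745089530945], np.float32(3.31176)) [0.5635 0.2834]
[[127 126 126 124 132  74  57  80  97]
 [ 73 121 125 126 125  67  56  69 101]
 [128 128 128 129 123  69  57  79 100]
 [126 128 127 126  97  63  57  86 100]
 [114 127 126 133  80  60  60  98 102]
 [121 124 127 133  70  57  55  99 101]]
```

View pics/c8.png

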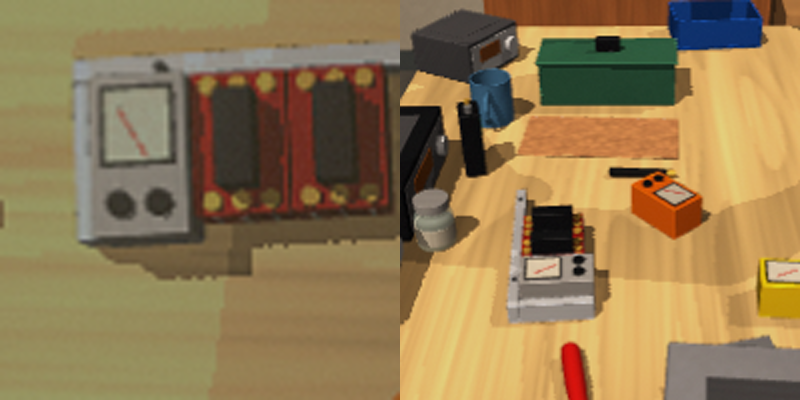

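View pics/top8.png

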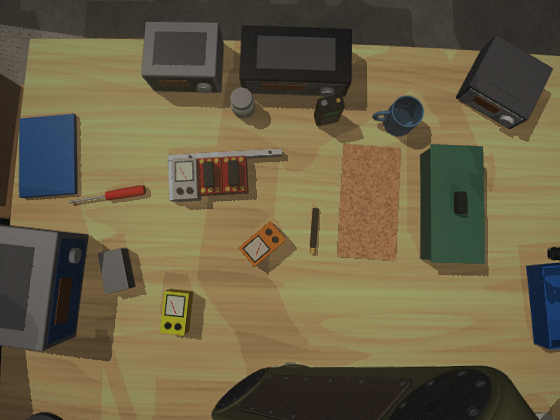

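The pictures show the tin closed and its lid level. The meter and both banks stand flush in the corner (px 170–247, 155–200) and the bystanders haven't moved. Handing in.

```bash
python3 -c "
from plant import robot
print(robot.hand_in())"
```

```text
the job is handed in; nothing more can be done
None
```

I handed the job in, and the hand-in gave no verdict; the last pictures show the tin closed with its lid seated, the meter and both red banks (only two were in the tin) flush in the fence corner, and the bystanders where they were.

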